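Raise the hood window to its working height

ROBOT

A 7-joint arm with a two-finger parallel gripper is mounted at the origin on the work surface. World frame = base frame: x ahead of the robot, y to its left, z up, the work surface at z = 0. Lengths are in m, angles in rad, forces in N, time in s.
With the tool pointing down it reaches from about 0.425 to 0.925 m from the base axis. Payload 6.8 kg.
Tool frame: the origin (TCP) lies at the very end of the fingers, on their centre line; the grasp point (between the pads) lies 19 mm behind it (hold_point_z is the distance from the TCP to the grasp point, in m); z points along the fingers, y is the direction in which the jaws open and shut (so a half turn about z gives the same grasp; the last joint's range is limited). The gripper opens to 85 mm and grips with 20 to 120 N. Pads are 22 mm wide; open, the fingers measure 114 mm over their backs; the gripper's body (76 mm by 85 mm) begins 54 mm behind the grasp point. The pads swing forward as they close: fully open they stand 13 mm farther back than shut.
Start: joints at [-1.303, 0.477, 0.022, 1.555, -0.011, 1.109, -0.083], TCP at [0.248, 0.628, 0.231] pointing down, gripper open.
Joint ranges: [-2.96, 2.96], [-0.34, 2.1], [-1.41, 1.46], [0.24, 2.44], [-1.37, 4.51], [0.17, 1.92], [-2.96, 2.96]. Speed limits (rad/s): [2.39, 2.39, 3.14, 3.14, 3.14, 3.14, 3.14].

INTERFACE

Orientations are given as a unit quaternion [w, x, y, z].
In Python, from station import get_obs, read_camera, calibration, hand_in, regions_of, hold_point_z gives the robot as it stands.
- The arm moves only by the tool send_rows, never from a script. Its argument "motion" is text: rows parted by semicolons, each of 7 numbers parted by spaces: the shift along the world's x, y, z in cm, then the turn, a rotation vector about the world's x, y, z in degrees, then the closure, from 0 (fully open) to 1 (shut). In form: dx dy dz rx ry rz fingers; .... A call has 1 to 20 rows; each row shifts and turns the pose as measured when the row begins; what a row does not reach is not made up. A row lasts 1/12 s, in which the tool goes at most 41.7 mm and 7.16 degrees, less where a joint would pass 70% of its speed; a pose out of reach is approached as far as the arm can. A call is refused whole if a number of a shift passes 4.17 or a number of a turn 7.16, either way. A call with a gripper value outside its range is refused whole. The fingers move at their own pace and stop on an object; "newtons" is the grip in N (left out, the last holds). Time passes only in rows, so rows that do not move let the fingers close. It gives the time, the measured TCP pose, the force and the opening at its end, in the units of the state.
- get_obs(): the state, without advancing time (a new reading comes with each control period).
- read_camera(name): name is "side" or "top" or "wrist"; returns the picture (420x560x3 uint8, red, green, blue); there is no depth.
- calibration(name): a dict with "mtx" (3x3 intrinsics, pixels), "R" (3x3) and "t" (3): a world point X has camera coordinates R X + t; the wrist camera has in their place "hand_eye" (4x4, takes a point from camera to tool coordinates, whose origin is the TCP and whose axes are the flange's). Camera axes: x right, y down, z forward; pixel columns grow to the right and rows downward; lengths in m; the calibration is good to about 2 mm. A picture is of the moment at which its call begins: read the wrist's pose just before it. calibration takes no time and is no camera call.
- hand_in(): hands the job in, once; it reports no verdict.
Trained networks look in the newest picture that a camera, given by its name, has taken for a name from the list of things; names that differ only in an ending like _2 or _b are one class to them, and where a whole thing is asked for, a point or a joint stands for the part that bears it (a point fixed in the world has none). Each returns a list of dicts, best first, with "conf" (0 to 1); they miss things now and then, are a little off and sometimes report something else, mostly with a low value. They report only what shows in the picture. A call takes as long as a camera call. They do not tell look-alikes from the thing itself.
- regions_of(thing, camera): "region" (420x560 bool, what is visible of it) and "point" ([column, row] in pixels, amid what is visible of it).
The state is a dict: "t": time; "q": joint angles; "joint_vel": joint speeds; "joint_torque": joint torques, N m; "eef_pos": TCP position; "tool_rot": TCP orientation; "contact_force": force on the tool from outside, world axes, zero at the start; "torque": the same for the moment, N m; "gripper_width": opening from 0.0 (shut) to 1.0 (fully open).
Only numpy, scipy, OpenCV 4.12 (cv2) and the standard library are available. Lean on these libraries where they do the work, as an engineer would, in place of code of your own. Each camera call takes 0.05 s, during which the arm holds its last target.

TASK

The sliding front window of the clear bench hood has been left low down. With your fingertips, push it up from beneath the lip along its bottom edge until the underside of the lip is level with the pointed black markers clipped to the two front posts, without pushing it well past them, then take your hand away and leave the window standing there. Do not take hold of the lip or push on the pane or on the sloping top of the lip, and leave the markers, bottle, tip box and beaker where they are.

Things in the scene. Friction and masses are not known exactly. Their poses are not given: they have to be found in the camera images.
- hood: Clear-walled aluminium bench hood on a white base box 60 mm high, fixed, 500 wide, 330 deep, 640 mm high. Origin on the bench under mid-front, below where the window's plane meets the base's top; x into the hood, y to the user's left, z up. Its front leans back 15 degrees. Front posts 40 mm square at y = +-230 mm. Base front at x = -10 mm; sill on it 12 mm high, x = -10 to 35 mm; empty for 110 mm behind.
- sash (a joint): Travel of the window along its leaning track, m: 0 at the lower stop (lip underside 115 mm above the bench), up to 0.235. Each metre is 0.966 up and 0.259 towards the hood's +x. The window weighs about 0.9 kg and is balanced by counterweights inside the posts: 3 to 8 N of upward push moves it, and it stays where it is left.
- lip_edge (a point): Middle of the lip's front edge, on its underside; axes as the hood's; moves with the window. The lip is a level aluminium ledge at the window's bottom, 390 mm long (y), 12 mm thick, 45 mm deep from the window's mid-plane to its rounded front (6 mm radius), which lies 6 mm nearer the user than this point. Its underside is flat with only the sill below.
- pane_centre (a point): Centre of the clear 5 mm pane, 400 x 272 mm, which rises from the lip and leans back 15 degrees. A 4 mm aluminium strip slopes at 28 degrees from the lip's front edge up to the pane and covers the lip's top. Neither pane nor strip is to be pushed or gripped. Axes as the hood's.
- mark_left (a point): Point of the left working-height marker, a black clip 10 mm high round the left front post, pointing inward at the window. The lip's underside must come to the height (z) of this point. Axes as the hood's. The clips sit tight on the posts and are not to be shifted.
- mark_right (a point): Point of the right marker, the same height as the left one, 406 mm to its right.
- bottle: Amber bottle with black cap, 68 mm across, 155 mm high, loose, standing in front of the hood's left post. Origin at the middle of its underside.
- tip_box: Grey and white box of pipette tips, 85 x 120 mm, 74 mm high, loose, in front of the hood's right post. Origin at the middle of its underside.
- beaker: Glass beaker, 70 mm across, 95 mm high, loose, to the left of the hood's middle, nearer the user than the bottle. Origin at the middle of its underside.
There are look-alikes about, which are no part of the job. What is shaped like the beaker but green is not meant.

How it is judged:
By the outcome, as a careful person would: the job done as asked, in the order asked, and still so for the second after the job is handed in, with the robot touching nothing.
It also fails if it takes over 35 s, if anything falls off the work surface, if the arm or the gripper's body presses on something with over 40 N, if the wrist force passes 120 N, or if a joint passes its speed limit or range.

## Working session

There is one attempt and no reset: what is moved stays moved. The work goes in short steps, Python scripts to look and compute and a tool call to move; the robot and the scene stay as the last step left them, time stands still between calls to the robot, and variables do not carry over. Pictures are saved under pics/ and viewed, and the job is handed in when it is done.

Besides the shell and the picture viewer there is one more tool, called after "Call:" by a JSON object that holds its "method" and its "body". send_rows: Moves the arm, as the interface text tells. Its arguments: {"type":"object","properties":{"motion":{"type":"string"},"newtons":{"type":"number"}},"required":["motion"]}

```bash
ls; mkdir -p pics; python3 - <<'E'
from station import *
import cv2,numpy as np
o=get_obs();print(o)
for n in ["side","top","wrist"]:
    im=read_camera(n);cv2.imwrite(f"pics/{n}0.png",im[:,:,::-1]);c=calibration(n);print(n,{k:np.round(v,4).tolist() for k,v in c.items()})
print(hold_point_z)
E
```

```text
pics
{'t': 0.0, 'q': array([-1.30307008,  0.47778537,  0.02235691,  1.55644768, -0.0114766 ,
        1.10927982, -0.08311032]), 'joint_vel': array([-3.03051956e-04, -2.32074809e-03,  1.44106659e-04, -1.47816354e-05,
        9.27864175e-04,  2.22189841e-04, -1.08103732e-03]), 'joint_torque': array([ 1.58323005e-04, -5.96449220e+01,  1.60827778e+00, -2.81201130e+01,
        1.25066412e-02,  9.18955629e-03,  1.60478385e-05]), 'eef_pos': array([0.24756853, 0.62733474, 0.23033751]), 'tool_rot': array([-8.74212623e-05,  1.86805893e-01,  9.82396435e-01, -8.91638850e-04]), 'contact_force': array([ 0.6650559 ,  0.71006588, -0.10934186]), 'torque': array([ 0.03120655, -0.02785794,  0.00297922]), 'gripper_width': 1.001853366164026}
side {'mtx': [[506.725, 0.0, 274.3611], [0.0, 506.725, 198.0045], [0.0, 0.0, 1.0]], 'R': [[0.9822, -0.1876, -0.0084], [-0.1811, -0.9347, -0.3058], [0.0495, 0.3019, -0.9521]], 't': [-0.4994, 0.1346, 1.4906]}
top {'mtx': [[470.6275, 0.0, 281.0025], [0.0, 470.6275, 211.6103], [0.0, 0.0, 1.0]], 'R': [[-0.0049, -1.0, -0.0081], [-0.9845, 0.0062, -0.175], [0.1751, 0.0071, -0.9845]], 't': [0.0014, 0.5338, 1.0868]}
wrist {'mtx': [[362.9109, 0.0, 284.4082], [0.0, 362.9109, 207.9443], [0.0, 0.0, 1.0]], 'hand_eye': [[0.0005, -0.9569, -0.2904, 0.0745], [1.0, 0.0006, -0.0004, -0.0002], [0.0005, -0.2904, 0.9569, -0.1435], [0.0, 0.0, 0.0, 1.0]]}
0.0187
```

View pics/side0.png

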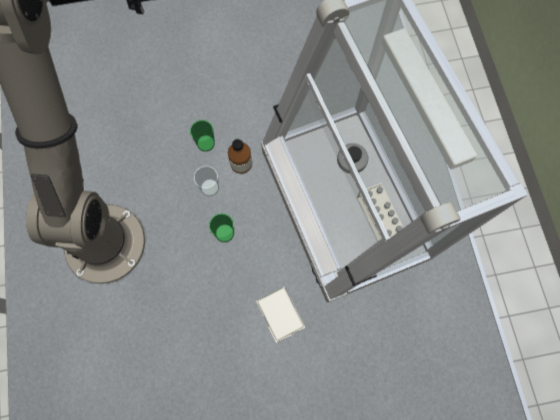

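View pics/top0.png

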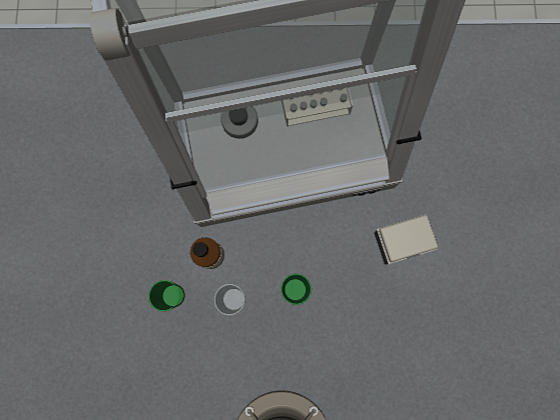

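View pics/wrist0.png

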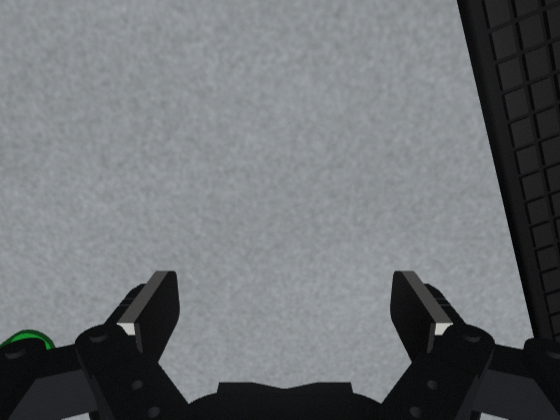

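```bash
python3 - <<'E'
from station import *
import cv2,numpy as np
for n in ["side","top"]:
    im=read_camera(n)
    im=im[:,:,::-1].copy(); ov=im.copy()
    for i,th in enumerate(["hood","sash","lip_edge","pane_centre","mark_left","mark_right","bottle","tip_box","beaker"]):
        for r in regions_of(th,n)[:4]:
            m=r["region"];ys,xs=np.where(m)
            print(n,th,round(r["conf"],2),np.round(r["point"],1),m.sum(),xs.min(),xs.max(),ys.min(),ys.max())
            cnt,_=cv2.findContours(m.astype(np.uint8),0,2)
            if th!="hood": cv2.drawContours(ov,cnt,-1,[(0,0,255),(0,255,0),(255,0,0),(0,255,255),(255,0,255),(255,255,0)][i%6],1)
    cv2.imwrite(f"pics/{n}_ov.png",ov)
    c=calibration(n);print(n,-c["R"].T@c["t"])
    if n=="top": x0,y0,x1,y1=80,0,480,300
    else: x0,y0,x1,y1=180,0,540,320
    cv2.imwrite(f"pics/{n}_c.png",cv2.resize(im[y0:y1,x0:x1],None,fx=1.85,fy=1.85,interpolation=cv2.INTER_CUBIC))
E
```

```text
side hood 0.88 [376.7 149.4] 50218 261 527 0 301
side hood 0.73 [278.9 311.9] 1463 257 303 288 341
side sash 0.72 [319.9 185.4] 12386 265 388 74 275
side lip_edge 0.79 [321.4 187. ] 12438 265 389 74 275
side pane_centre 0.59 [325.3 187.7] 12342 266 387 76 276
side mark_left 0.57 [348.  274.7] 147 274 374 106 285
side mark_right 0.5 [350.3 274.5] 174 273 373 105 285
side bottle 0.96 [240.5 157.3] 643 228 251 139 173
side bottle 0.62 [281.6 315.4] 1518 258 303 287 342
side tip_box 0.94 [278.9 315.1] 1486 257 303 288 341
side beaker 0.77 [205.1 180.2] 600 194 218 166 196
side beaker 0.69 [203.4 134.4] 573 191 214 120 150
side beaker 0.59 [222.6 225.9] 565 209 233 214 242
side [ 0.44102625 -0.41783628  1.45612513]
top hood 0.9 [274.2  88.1] 61959 90 465 0 225
top sash 0.62 [295.  139.4] 23658 166 416 65 214
top lip_edge 0.79 [295.5 139.5] 24115 166 416 65 214
top pane_centre 0.84 [294.7 138.5] 23766 166 416 65 214
top mark_left 0.68 [394.5 140.8] 207 171 421 132 188
top bottle 0.59 [208.2 255.2] 795 191 223 238 268
top tip_box 0.79 [408.4 239.4] 2134 375 438 215 263
top tip_box 0.74 [294.2 138.1] 23717 166 416 65 214
top beaker 0.87 [166.  291.4] 855 149 184 279 310
top beaker 0.67 [299.4 286.8] 749 281 311 274 304
top beaker 0.62 [229.1 299.3] 758 215 245 284 314
top [ 0.33530554 -0.00968082  1.16344538]
```

View pics/top_c.png

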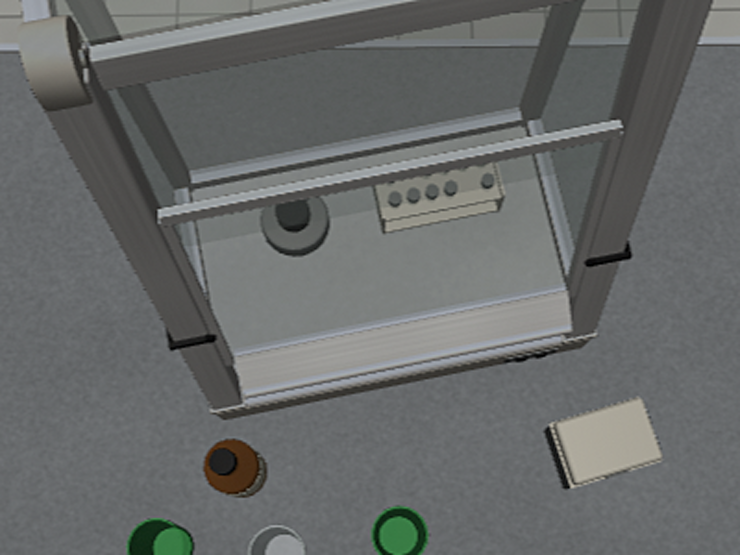

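View pics/side_c.png

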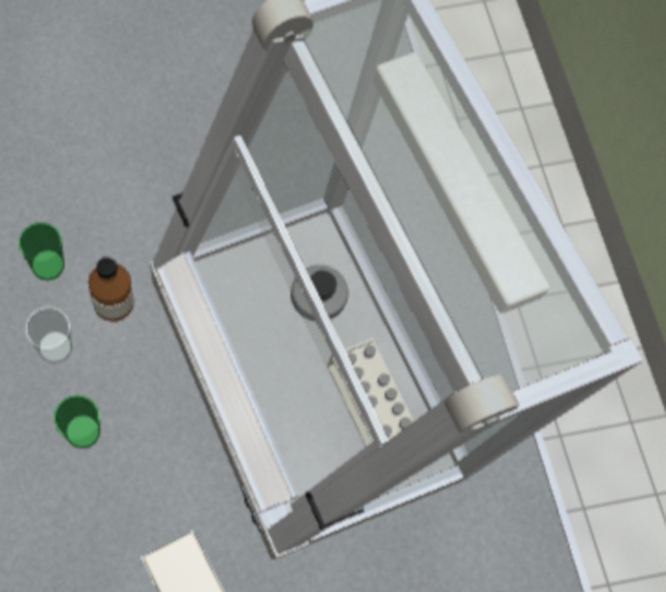

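View pics/top_ov.png

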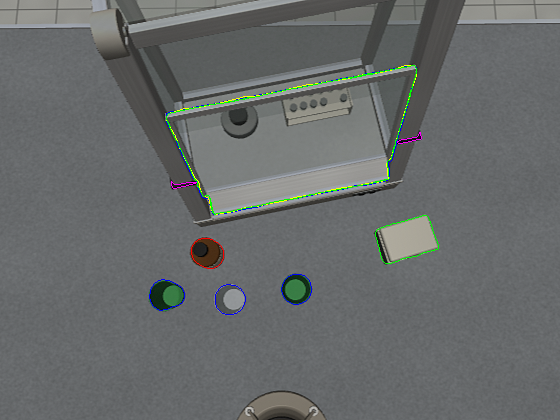

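View pics/side_ov.png

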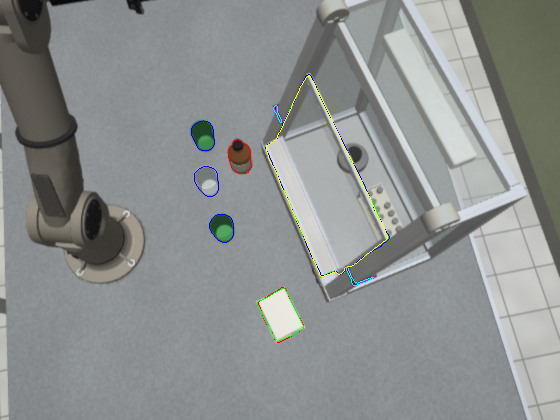

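```bash
cat > h.py <<'E'
import numpy as np,cv2
from scipy.optimize import least_squares
from station import *
C={n:calibration(n) for n in("side","top")}
def proj(n,X):
    c=C[n];p=(c["R"]@np.atleast_2d(X).T).T+c["t"];p=p@c["mtx"].T;return p[:,:2]/p[:,2:]
def h2w(P,h):
    P=np.atleast_2d(P);c,s=np.cos(h[2]),np.sin(h[2])
    return np.c_[h[0]+c*P[:,0]-s*P[:,1],h[1]+s*P[:,0]+c*P[:,1],P[:,2]]
def ray(n,uv):
    c=C[n];d=np.linalg.solve(c["mtx"],np.array([uv[0],uv[1],1.]));return -c["R"].T@c["t"],c["R"].T@d
def onz(n,uv,z):
    o,d=ray(n,uv);return o+d*(z-o[2])/d[2]
def tri(a,b):
    (o1,d1),(o2,d2)=ray("side",a),ray("top",b)
    A=np.c_[d1,-d2];k=np.linalg.lstsq(A,o2-o1,rcond=None)[0]
    p,q=o1+k[0]*d1,o2+k[1]*d2;return (p+q)/2,np.linalg.norm(p-q)
E
python3 - <<'E'
from h import *
L=[-.01,.25,.06];R=[-.01,-.25,.06]
obs=[("top",L,(194.6,221.6)),("top",R,(402,181)),("side",L,(262.7,143.2)),("side",R,(328.6,300))]
f=lambda h:np.concatenate([proj(n,h2w(P,h))[0]-uv for n,P,uv in obs])
r=least_squares(f,[.45,0,.2]);h=r.x;print(h,np.degrees(h[2]),r.fun.round(1))
np.save("hood.npy",h)
# sash top corners
for nm,a,b in [("panetopL",(308.5,75),(167,115)),("panetopR",(388,239),(416,67))]:
    p,e=tri(a,b);c,s=np.cos(h[2]),np.sin(h[2]);d=p-[h[0],h[1],0]
    print(nm,p,e,"hood:",c*d[0]+s*d[1],-s*d[0]+c*d[1],d[2])
for nm,n,uv,z in [("bottle","top",(208,255),.1),("bottle","side",(240.5,157),.08),("beaker","top",(230,299),.05),("beaker","side",(206,181),.05),("gr1","top",(166,294),.05),("gr2","top",(296,289),.05),("tip","top",(408,239),.07)]:
    print(nm,onz(n,uv,z).round(3))
for n,(x0,y0,x1,y1) in {"top":(150,100,440,240),"side":(250,60,400,310)}.items():
    im=cv2.imread(f"pics/{n}0.png");k=2.7 if n=="top" else 2.4
    big=cv2.resize(im[y0:y1,x0:x1],None,fx=k,fy=k,interpolation=cv2.INTER_CUBIC)
    cv2.imwrite(f"pics/{n}_b.png",big)
E
```

```text
[ 0.56674723 -0.04242773  0.18839576] 10.794281721356711 [ 1.  -0.6 -1.3  0.3 -0.5  0.   0.1  0.3]
panetopL [0.62606747 0.18093341 0.43668584] 0.0006250790949048867 hood: 0.10010242503804212 0.2082992862628091 0.43668584248122144
panetopR [ 0.70471116 -0.22732035  0.44141508] 0.0018386157555229292 hood: 0.10089548663938377 -0.2074594563209492 0.4414150810490848
bottle [0.426 0.164 0.1  ]
bottle [0.439 0.161 0.08 ]
beaker [0.327 0.118 0.05 ]
beaker [0.326 0.118 0.05 ]
gr1 [0.34  0.268 0.05 ]
gr2 [ 0.35  -0.036  0.05 ]
tip [ 0.463 -0.297  0.07 ]
```

View pics/top_b.png

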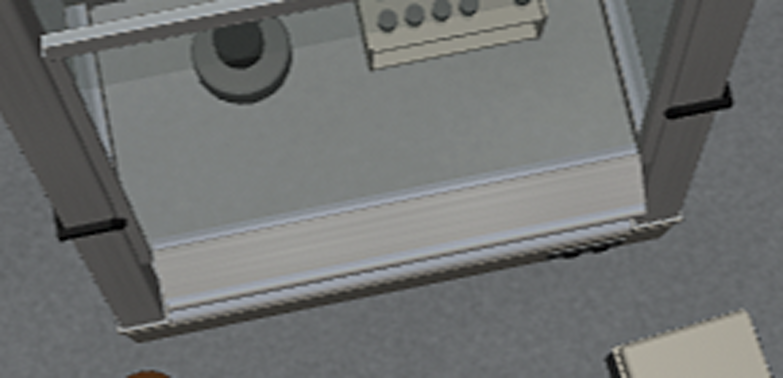

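View pics/side_b.png

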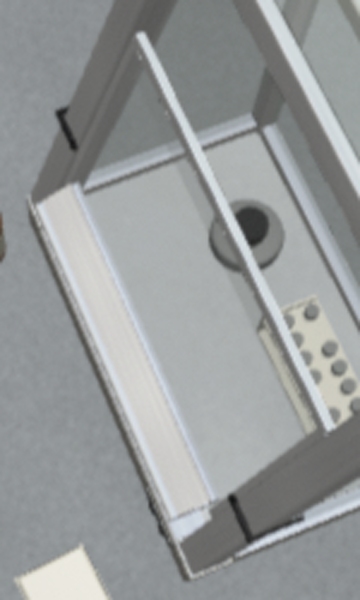

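```bash
python3 - <<'E'
from h import *
h=np.load("hood.npy")
def w2h(p):
    c,s=np.cos(h[2]),np.sin(h[2]);d=p-[h[0],h[1],0];return np.array([c*d[0]+s*d[1],-s*d[0]+c*d[1],d[2]])
for nm,a,b in [("lipL",(266.7,140),(213.7,213.7)),("lipR",(320,274.6),(387.8,178.5)),("stripbackL",(281,137),(208,192)),("stripbackR",(335,265),(386,157)),("markL",(281.3,121.3),(197,183)),("markR",(346.7,266.3),(396.3,142.2))]:
    p,e=tri(a,b);print(nm,w2h(p).round(4),round(e,4))
im={n:cv2.imread(f"pics/{n}0.png") for n in C}
for n,(u,v) in [("top",(197,183)),("top",(396,142)),("side",(281,121)),("side",(347,266))]:
    cv2.imwrite(f"pics/m_{n}{u}.png",cv2.resize(im[n][v-25:v+25,u-30:u+30],None,fx=6,fy=6,interpolation=cv2.INTER_NEAREST))
a=[cv2.imread(f"pics/m_{k}.png") for k in("top197","top396","side281","side347")]
cv2.imwrite("pics/marks.png",np.vstack([np.hstack(a[:2]),np.hstack(a[2:])]))
E
```

```text
lipL [-0.0226  0.1891  0.208 ] 0.0157
lipR [-0.02   -0.1907  0.1735] 0.0006
stripbackL [0.0262 0.1954 0.1816] 0.0052
stripbackR [ 0.0182 -0.1872  0.2121] 0.0011
markL [0.0303 0.2049 0.2558] 0.0059
markR [ 0.0364 -0.2051  0.2471] 0.0025
```

View pics/marks.png

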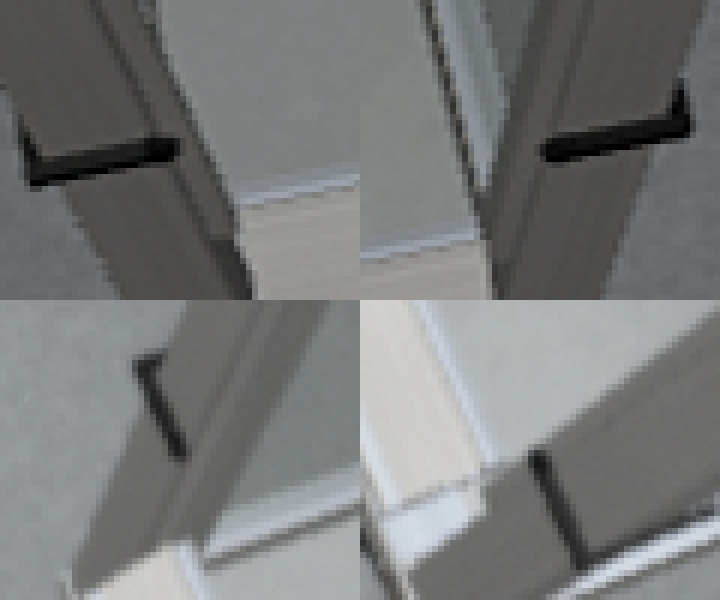

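```bash
python3 - <<'E'
from h import *
L=[-.01,.25,.06];R=[-.01,-.25,.06]
obs=[("top",L,(194.6,221.6)),("top",R,(402,181)),("side",L,(262.7,143.2)),("side",R,(328.6,300))]
mk=[("top",1,(196.7,182.8)),("top",-1,(396.3,142)),("side",1,(281.5,122)),("side",-1,(346.4,267))]
pt=[("top",1,(167,115.5)),("top",-1,(416,67)),("side",1,(308.5,75)),("side",-1,(388,239))]
def f(v):
    h=v[:3];xm,zm,xt,zt=v[3:]
    return np.concatenate([proj(n,h2w(P,h))[0]-uv for n,P,uv in obs]+[proj(n,h2w([xm,s*.203,zm],h))[0]-uv for n,s,uv in mk]+[proj(n,h2w([xt,s*.205,zt],h))[0]-uv for n,s,uv in pt])
r=least_squares(f,[.566,-.042,.19,.03,.25,.1,.44],loss="soft_l1");v=r.x
print(v.round(4));print(f(v).reshape(-1,2).round(1))
np.save("hood.npy",v[:3])
h=v[:3]
print("window plane x at zm",(v[4]-.06)*np.tan(np.radians(15)),"at zt",(v[6]-.06)*np.tan(np.radians(15)))
# lip compare: draw models for several s
for s in (.03,.05,.07):
    for n in C:
        P=[[-.0303+.259*s,y,.121+.966*s] for y in(.195,-.195)]+[[.0147+.259*s,y,.115+.966*s+.03] for y in(.195,-.195)]
        print(s,n,proj(n,h2w(P,h)).round(1).tolist())
E
```

```text
[ 0.5667 -0.0429  0.1925  0.0325  0.2552  0.0978  0.4451]
[[ 1.3 -0.2]
 [-1.2 -0.1]
 [-0.8  0.3]
 [ 0.5  0.4]
 [ 0.7 -1.9]
 [ 0.2 -0. ]
 [-0.3  0.7]
 [-1.2 -1.2]
 [ 1.  -1.1]
 [-0.7 -0. ]
 [-0.6 -0.2]
 [-1.5 -0.8]]
window plane x at zm 0.05230382359213849 at zt 0.10319513225324801
0.03 side [[263.9, 148.7], [319.3, 278.2], [278.8, 139.6], [336.3, 270.1]]
0.03 top [[214.0, 215.7], [387.8, 181.3], [208.8, 193.7], [385.3, 159.0]]
0.05 side [[265.4, 145.2], [321.8, 276.2], [280.5, 136.0], [339.0, 268.0]]
0.05 top [[212.2, 211.9], [389.2, 176.9], [206.9, 189.4], [386.7, 154.1]]
0.07 side [[267.0, 141.7], [324.3, 274.2], [282.3, 132.3], [341.8, 265.8]]
0.07 top [[210.4, 207.9], [390.6, 172.4], [204.9, 184.9], [388.0, 149.0]]
```

Call:
{"method": "send_rows", "body": {"motion": "1 -3.3 1.5 0 0 -3.6 0;1 -3.3 1.5 0 0 -3.6 0;1 -3.3 1.5 0 0 -3.6 0;1 -3.3 1.5 0 0 -3.6 0;1 -3.3 1.5 0 0 -3.6 0;1 -3.3 1.5 0 0 -3.6 0;1 -3.3 1.5 0 0 -3.6 0;1 -3.3 1.5 0 0 -3.6 0;1 -3.3 1.5 0 0 -3.6 0"}}

```text
t: 1.9
eef_pos: [0.3323, 0.323, 0.3651]
tool_rot: [-0.004, 0.459, 0.889, -0.002]
contact_force: [1.1, 0.3, 0.5]
gripper_width: 1.002
```

```bash
cat > s.py <<'E'
from station import *
import numpy as np
from scipy.spatial.transform import Rotation as R
import json,sys
o=get_obs();w,x,y,z=o["tool_rot"];M=R.from_quat([x,y,z,w]).as_matrix()
print("t",o["t"],"q",np.round(o["q"],3).tolist(),"p",o["eef_pos"].round(4).tolist(),"tx",M[:,0].round(2),"ty",M[:,1].round(2),"tz",M[:,2].round(3),"F",o["contact_force"].round(1),"g",round(o["gripper_width"],2))
open("log.jsonl","a").write(json.dumps([o["q"].tolist(),o["eef_pos"].tolist(),o["tool_rot"].tolist()])+"\n")
E
python3 s.py
```

```text
t 1.9 q [-1.111, 0.005, 0.212, 1.86, -0.008, 1.282, -0.279] p [0.3323, 0.323, 0.3651] tx [-0.58  0.82  0.  ] ty [ 0.82  0.58 -0.01] tz [-0.008 -0.    -1.   ] F [1.1 0.3 0.5] g 1.0
```

Call:
{"method": "send_rows", "body": {"motion": "1 -3.6 0.5 0 0 -3.6 0;1 -3.6 0.5 0 0 -3.6 0;1 -3.6 0.5 0 0 -3.6 0;1 -3.6 0.5 0 0 -3.6 0;1 -3.6 0.5 0 0 -3.6 0;1 -3.6 0.5 0 0 -3.6 0;1 -3.6 0.5 0 0 -3.6 0;1 -3.6 0.5 0 0 -3.6 0;1 -3.6 0.5 0 0 -3.6 0"}}

```text
t: 2.65
eef_pos: [0.4238, -0.0181, 0.4176]
tool_rot: [-0.003, 0.699, 0.715, 0.007]
contact_force: [0.9, 0.8, -0.4]
gripper_width: 1.001
```

```bash
python3 s.py
```

```text
t 2.65 q [-0.772, -0.162, 0.596, 1.864, 0.079, 1.405, -0.171] p [0.4238, -0.0181, 0.4176] tx [-0.02  1.    0.01] ty [1.   0.02 0.01] tz [ 0.005  0.014 -1.   ] F [ 0.9  0.8 -0.4] g 1.0
```

```bash
cat > fk.py <<'E'
import numpy as np,json,itertools
from scipy.optimize import least_squares
from scipy.spatial.transform import Rotation as R
def load():
    D=[json.loads(l) for l in open("log.jsonl")]
    D.insert(0,[[-1.30307008,0.47778537,0.02235691,1.55644768,-0.0114766,1.10927982,-0.08311032],[0.24756853,0.62733474,0.23033751],[-8.74212623e-05,1.86805893e-01,9.82396435e-01,-8.91638850e-04]])
    return D
def fk(q,P,sg,full=False):
    # P: h,L1,L2,L3, a(base yaw), b(tool yaw), x offs at shoulder, elbow, wrist, y offs
    h,L1,L2,L3,a,b,x1,x2,x3,x4,y1,y2,y3=P[:13]
    M=R.from_euler('z',a+sg[0]*q[0]);p=np.zeros(3);pts=[]
    p=p+M.apply([x1,y1,h]);pts.append(p);M=M*R.from_euler('y',q[1])
    p=p+M.apply([x2,y2,L1]);pts.append(p);M=M*R.from_euler('z',sg[1]*q[2])*R.from_euler('y',q[3])
    p=p+M.apply([x3,y3,L2]);pts.append(p);M=M*R.from_euler('z',sg[2]*q[4])*R.from_euler('y',q[5])
    p=p+M.apply([x4,0,L3]);pts.append(p);M=M*R.from_euler('z',sg[3]*q[6]+b)
    return (pts if full else p),M
def res(P,sg,D):
    out=[]
    for q,p,t in D:
        pp,M=fk(q,P,sg);T=R.from_quat([t[1],t[2],t[3],t[0]])
        out+=list((pp-p)*10);out+=list((M.inv()*T).as_rotvec())
    return np.array(out+list(.03*np.array(P[6:])))
def fit(D):
    best=None
    for sg in itertools.product((1,-1),repeat=4):
      for b0 in(0,1.57,3.14,-1.57):
        for a0 in (0,3.14):
            r=least_squares(res,[.3,.4,.4,.25,a0,b0]+[0]*7,args=(sg,D),max_nfev=60)
            if best is None or r.cost<best[0]: best=(r.cost,sg,r.x,r.fun)
    return best
if __name__=="__main__":
    D=load();c,sg,P,f=fit(D);print(c,sg,P.round(4));print(f[:-7].reshape(-1,6).round(3))
    np.savez("fk.npz",sg=sg,P=P)
E
python3 fk.py
```

```text
5.744059673063654e-07 (-1, -1, -1, -1) [ 1.4620e-01  5.4560e-01  4.6330e-01  1.9120e-01 -3.4000e-03  1.5674e+00
 -2.3000e-03  2.3000e-03  1.5000e-03 -7.2000e-03 -1.8900e-02 -1.8900e-02
 -2.2200e-02]
[[ 0.  0.  0. -0. -0. -0.]
 [ 0. -0. -0.  0. -0. -0.]
 [-0.  0.  0.  0.  0.  0.]]
```

```bash
cat > ik.py <<'E'
from fk import *
z=np.load("fk.npz");sg=z["sg"];P=z["P"]
lo=np.array([-2.96,-.34,-1.41,.24,-1.37,.17,-2.96])+.05;hi=np.array([2.96,2.1,1.46,2.44,4.51,1.92,2.96])-.05
def ik(p,Rt,q0):
    def f(q):
        pp,M=fk(q,P,sg);return np.r_[(pp-p)*10,(M.inv()*Rt).as_rotvec()]
    r=least_squares(f,np.clip(q0,lo+.01,hi-.01),bounds=(lo,hi));return r.x,np.abs(r.fun).max()
def tool(yaw,pitch,roll=0):
    # tool z horizontal at yaw, pitched up by pitch; tool x up at roll=0
    zt=np.array([np.cos(yaw)*np.cos(pitch),np.sin(yaw)*np.cos(pitch),np.sin(pitch)])
    yt=np.cross(zt,[-np.cos(yaw)*np.sin(pitch),-np.sin(yaw)*np.sin(pitch),np.cos(pitch)])
    xt=np.cross(yt,zt)
    return R.from_matrix(np.c_[xt,yt,zt])*R.from_euler('z',roll)
E
python3 - <<'E'
from ik import *
h=np.load("hood.npy")
from h import h2w
rng=np.random.default_rng(0)
for yh in (0,-.09):
  for dy in (0,40,-40):
    for roll in (0,90,-90):
      T=tool(h[2]+np.radians(dy),0,np.radians(roll));sol=[]
      p=h2w([0.0,yh,.14],h)[0]
      for k in range(25):
        q,e=ik(p,T,rng.uniform(lo,hi))
        if e<1e-3: sol.append(q)
      pts=[(q,fk(q,P,sg,True)[0]) for q in sol]
      u=[]
      for q,pp in pts:
        if not any(np.abs(q-a[0]).max()<.4 for a in u): u.append((q,pp))
      for q,pp in u: print(yh,dy,roll,q.round(2).tolist(),"elb",pp[1].round(2),"wr",pp[2].round(2))
      if not u: print(yh,dy,roll,"none")
E
```

```text
0 0 0 [-0.12, 0.59, 0.2, 2.39, 3.39, 1.43, 1.42] elb [ 0.3 -0.   0.6] wr [ 0.38 -0.08  0.15]
0 0 0 [0.7, 0.72, -0.78, 2.32, 3.39, 1.2, 1.97] elb [ 0.25 -0.26  0.55] wr [ 0.38 -0.08  0.15]
0 0 90 [-0.11, 0.59, 0.18, 2.39, 3.39, 1.43, -0.14] elb [ 0.3  -0.01  0.6 ] wr [ 0.38 -0.08  0.15]
0 0 90 [0.35, 0.6, -0.36, 2.35, 3.39, 1.31, 0.14] elb [ 0.28 -0.14  0.59] wr [ 0.38 -0.08  0.15]
0 0 90 [0.93, 0.92, -1.09, 2.31, 3.35, 1.1, 0.7] elb [ 0.23 -0.37  0.48] wr [ 0.38 -0.08  0.15]
0 0 -90 [0.67, 0.7, -0.73, 2.32, 3.39, 1.21, -2.77] elb [ 0.25 -0.25  0.56] wr [ 0.38 -0.08  0.15]
0 0 -90 [1.08, 1.2, -1.36, 2.3, 3.26, 1.0, -2.05] elb [ 0.2  -0.47  0.34] wr [ 0.38 -0.09  0.14]
0 40 0 [0.11, 0.65, 0.21, 2.17, 4.29, 1.56, 1.22] elb [ 0.32 -0.07  0.58] wr [ 0.44 -0.19  0.15]
0 40 0 [-0.26, 0.78, 0.7, 2.2, 4.18, 1.87, 1.1] elb [0.38 0.06 0.53] wr [ 0.44 -0.19  0.15]
0 40 90 [-0.18, 0.74, 0.59, 2.2, 4.21, 1.79, -0.44] elb [0.37 0.03 0.55] wr [ 0.44 -0.19  0.15]
0 40 90 [0.57, 0.67, -0.37, 2.13, 4.4, 1.23, -0.28] elb [ 0.26 -0.22  0.57] wr [ 0.44 -0.19  0.15]
0 40 -90 [-0.24, 0.77, 0.67, 2.2, 4.19, 
[... 3773 characters left out ...]
1, -0.9, 2.25, 2.71, 1.58, 0.67] elb [ 0.28 -0.28  0.52] wr [ 0.41 -0.04  0.15]
-0.09 -40 90 [-0.45, 0.66, 0.48, 2.34, 2.58, 1.25, -0.14] elb [0.32 0.11 0.58] wr [ 0.42 -0.04  0.15]
-0.09 -40 90 [0.31, 0.63, -0.43, 2.28, 2.61, 1.46, 0.35] elb [ 0.3  -0.14  0.58] wr [ 0.42 -0.04  0.15]
-0.09 -40 90 [-0.86, 1.05, 1.12, 2.36, 2.73, 1.02, -0.75] elb [0.34 0.33 0.42] wr [ 0.42 -0.03  0.15]
-0.09 -40 -90 [0.16, 0.61, -0.25, 2.29, 2.59, 1.42, -2.89] elb [ 0.3  -0.09  0.59] wr [ 0.42 -0.04  0.15]
-0.09 -40 -90 [0.77, 0.89, -1.03, 2.25, 2.75, 1.62, -2.36] elb [ 0.28 -0.32  0.49] wr [ 0.41 -0.04  0.15]
-0.09 -40 -90 [-0.59, 0.73, 0.67, 2.35, 2.6, 1.19, 2.87] elb [0.32 0.17 0.55] wr [ 0.42 -0.04  0.15]
```

```bash
python3 - <<'E'
from ik import *
from h import h2w
h=np.load("hood.npy")
q0=np.array(load()[-1][0])
T=tool(h[2],0,0);p=h2w([-.09,-.09,.16],h)[0]
best=None
for s in ([.2,.6,.1,2.3,3.6,1.38,1.4],[-.2,.6,.4,2.3,3.6,1.38,1.4],[-.5,.7,.8,2.3,3.6,1.38,1.4]):
    q,e=ik(p,T,s);print(q.round(2),e,p)
    for a in np.linspace(0,1,9):
        qa=q0+a*(q-q0);pts,M=fk(qa,P,sg,True);m=M.as_matrix()
        print("  ",round(a,2),"tcp",pts[3].round(2),"wr",pts[2].round(2),"elb",pts[1].round(2),"tz",m[:,2].round(2),"tx",m[:,0].round(2))
E
```

```text
[ 0.94  0.6  -0.66  2.39  3.71  1.17  1.73] 0.0004088225059672313 [ 0.49560955 -0.14845849  0.16      ]
   0.0 tcp [ 0.42 -0.02  0.42] wr [ 0.42 -0.02  0.61] elb [-0.04 -0.09  0.69] tz [ 0.01  0.01 -1.  ] tx [-0.02  1.    0.01]
   0.12 tcp [ 0.44 -0.11  0.38] wr [ 0.43 -0.02  0.55] elb [-0.01 -0.05  0.69] tz [-0.01 -0.48 -0.88] tx [-0.32  0.83 -0.45]
   0.25 tcp [ 0.45 -0.18  0.38] wr [ 0.44 -0.03  0.49] elb [ 0.03 -0.03  0.69] tz [ 0.02 -0.82 -0.57] tx [-0.66  0.42 -0.62]
   0.38 tcp [ 0.48 -0.24  0.37] wr [ 0.45 -0.05  0.42] elb [ 0.07 -0.03  0.69] tz [ 0.14 -0.96 -0.23] tx [-0.91 -0.03 -0.42]
   0.5 tcp [ 0.52 -0.26  0.35] wr [ 0.44 -0.08  0.35] elb [ 0.11 -0.05  0.68] tz [ 0.37 -0.93  0.02] tx [-0.93 -0.37  0.04]
   0.62 tcp [ 0.55 -0.26  0.31] wr [ 0.42 -0.12  0.29] elb [ 0.15 -0.09  0.66] tz [ 0.64 -0.76  0.11] tx [-0.7  -0.51  0.51]
   0.75 tcp [ 0.56 -0.24  0.25] wr [ 0.39 -0.15  0.24] elb [ 0.17 -0.14  0.65] tz [ 0.86 -0.5   0.08] tx [-0.34 -0.46  0.82]
   0.88 tcp [ 0.54 -0.2   0.19] wr [ 0.35 -0.17  0.2 ] elb [ 0.17 -0.2   0.62] tz [ 0.99 -0.16  0.02] tx [-0.06 -0.26  0.96
[... 1855 characters left out ...]
.45 -0.05  0.42] elb [ 0.07 -0.03  0.69] tz [ 0.14 -0.96 -0.23] tx [-0.91 -0.03 -0.42]
   0.5 tcp [ 0.52 -0.26  0.35] wr [ 0.44 -0.08  0.35] elb [ 0.11 -0.05  0.68] tz [ 0.37 -0.93  0.01] tx [-0.93 -0.37  0.04]
   0.62 tcp [ 0.55 -0.26  0.31] wr [ 0.42 -0.12  0.29] elb [ 0.15 -0.09  0.66] tz [ 0.64 -0.76  0.11] tx [-0.7  -0.51  0.51]
   0.75 tcp [ 0.56 -0.24  0.25] wr [ 0.39 -0.15  0.24] elb [ 0.17 -0.14  0.65] tz [ 0.86 -0.5   0.08] tx [-0.34 -0.46  0.82]
   0.88 tcp [ 0.54 -0.2   0.19] wr [ 0.35 -0.17  0.2 ] elb [ 0.17 -0.2   0.62] tz [ 0.99 -0.16  0.02] tx [-0.06 -0.26  0.96]
   1.0 tcp [ 0.5  -0.15  0.16] wr [ 0.31 -0.19  0.17] elb [ 0.15 -0.27  0.6 ] tz [0.98 0.19 0.  ] tx [-0.  0.  1.]
```

Call:
{"method": "send_rows", "body": {"motion": "-0.4 -1.6 -0.4 -4 4 4 0.5;-0.4 -1.6 -0.4 -4 4 4 1;-0.4 -1.6 -0.4 -4 4 4 1;-0.4 -1.6 -0.4 -4 4 4 1;-0.4 -1.6 -0.4 -4 4 4 1;-0.4 -1.6 -0.4 -4 4 4 1;-0.4 -1.6 -0.4 -4 4 4 1;-0.4 -1.6 -0.4 -4 4 4 1;-0.4 -1.6 -0.4 -4 4 4 1"}}

```text
t: 3.4
eef_pos: [0.3903, -0.1811, 0.3895]
tool_rot: [-0.005, 0.386, 0.819, -0.424]
contact_force: [-0.3, -0.1, -0.1]
gripper_width: -0.005
```

```bash
python3 s.py; python3 -c "
from ik import *
q,p,t=load()[-1];pp,M=fk(q,P,sg);print(pp-p)"
```

```text
t 3.4 q [-0.769, 0.157, 0.63, 1.945, 0.612, 1.614, 0.421] p [0.3903, -0.1811, 0.3895] tx [-0.7   0.64 -0.32] ty [ 0.63  0.34 -0.7 ] tz [-0.335 -0.691 -0.641] F [-0.3 -0.1 -0.1] g -0.01
[ 0.04669425  0.09622767 -0.05201872]
```

```bash
python3 fk.py
```

```text
6.632932141058338e-07 (-1, -1, -1, -1) [ 2.8710e-01  5.4170e-01  4.7300e-01  3.2690e-01  0.0000e+00  1.5708e+00
  2.0000e-04 -2.0000e-04 -1.0000e-04  6.0000e-04 -1.5300e-02 -1.5300e-02
 -3.1700e-02]
[[ 0.  0.  0.  0.  0.  0.]
 [-0.  0. -0. -0.  0.  0.]
 [-0.  0.  0. -0. -0.  0.]
 [ 0. -0. -0.  0.  0. -0.]]
```

Call:
{"method": "send_rows", "body": {"motion": "-0.4 -1.6 -0.4 -4 4 4 1;-0.4 -1.6 -0.4 -4 4 4 1;-0.4 -1.6 -0.4 -4 4 4 1;-0.4 -1.6 -0.4 -4 4 4 1"}}

```text
t: 3.73
eef_pos: [0.3773, -0.2461, 0.3738]
tool_rot: [-0.004, 0.195, 0.789, -0.582]
contact_force: [0.1, 0.2, -0.9]
gripper_width: 0.001
```

```bash
python3 s.py; python3 -c "
from ik import *
q,p,t=load()[-1];pp,M=fk(q,P,sg);print(pp-p)";python3 fk.py
```

```text
t 3.7333 q [-0.774, 0.25, 0.605, 2.17, 0.938, 1.528, 0.501] p [0.3773, -0.2461, 0.3738] tx [-0.92  0.31 -0.22] ty [ 0.3   0.25 -0.92] tz [-0.233 -0.917 -0.322] F [ 0.1  0.2 -0.9] g 0.0
[-6.28797027e-05 -1.19040028e-04 -4.67102779e-05]
1.0403767713048829e-06 (-1, -1, -1, -1) [ 2.8700e-01  5.4170e-01  4.7290e-01  3.2690e-01  6.2833e+00  1.5709e+00
  3.0000e-04 -1.0000e-04 -2.0000e-04  5.0000e-04 -1.5300e-02 -1.5300e-02
 -3.1800e-02]
[[ 0.     0.     0.     0.     0.     0.   ]
 [ 0.    -0.     0.    -0.     0.     0.   ]
 [-0.     0.    -0.    -0.    -0.     0.   ]
 [ 0.     0.     0.     0.     0.    -0.   ]
 [-0.    -0.001 -0.     0.     0.    -0.   ]]
```

```bash
python3 - <<'E'
from ik import *
from h import h2w
h=np.load("hood.npy")
q0=np.array(load()[-1][0])
rng=np.random.default_rng(0)
def best(p,T,seeds):
    b=None
    for s in seeds:
        q,e=ik(p,T,s)
        if e<1e-3:
            m=np.minimum(q-lo,hi-q).min()
            if b is None or m>b[1]: b=(q,m)
    return b
for yh in (0.05,0,-.05,-.09,-.13):
  for dy in (0,15,30,45):
    for pi in(0,):
      T=tool(h[2]+np.radians(dy),np.radians(pi),0);zt=T.as_matrix()[:,2]
      seeds=[np.clip([.3,.2,.1,2.3,3.6,1.4,1.4]+rng.normal(0,.4,7),lo+.02,hi-.02) for _ in range(8)]
      A=h2w([-.02+.012,yh,.14],h)[0];B=h2w([.018,yh,.245],h)[0];S=A-.07*zt
      rs=[best(x,T,seeds) for x in (S,A,B)]
      print(yh,dy,pi,[None if r is None else (round(r[1],2)) for r in rs], *( (rs[1][0].round(2).tolist(),[x.round(2).tolist() for x in fk(rs[1][0],P,sg,True)[0][1:]]) if rs[1] else ()))
E
```

```text
Still running in the background as job /tmp/bash_jobs.1000/e7b79f35288f (pid 882). You'll get a notice when it ends.
```

```bash
cat /tmp/bash_jobs.1000/e7b79f35288f/stdout; kill -- -$(cat /tmp/bash_jobs.1000/e7b79f35288f/pid); nproc
```

```text
4
```

```bash
timeout 200 python3 - <<'E'
from ik2 import *
from h import h2w
h=np.load("hood.npy")
q0=np.array(load()[-1][0])
rng=np.random.default_rng(1)
for yh,dy in ((-.13,15),(-.13,20),(-.11,15),(-.11,20),(-.15,15),(-.15,10)):
  T=tool(h[2]+np.radians(dy),0,0);zt=T.as_matrix()[:,2]
  A=h2w([-.008,yh,.14],h)[0];B=h2w([.018,yh,.245],h)[0];S=A-.06*zt
  bb=[]
  for x in (S,A,B):
    b=(None,-1)
    for k in range(40):
        q,ok=ik2(x,T,np.clip([.5,.9,.1,2.2,4.2,1.6,1.5]+rng.normal(0,.4,7),lo,hi))
        if ok:
            m=np.minimum(q-lo,hi-q).min()
            if m>b[1]: b=(q,m)
    bb.append(b)
  print(yh,dy,[(None if b[0] is None else b[0].round(2).tolist(),round(b[1],2)) for b in bb],S.round(3))
  if (yh,dy)==(-.13,15):
    q=bb[0][0]
    for al in np.linspace(0,1,11):
        qa=q0+al*(q-q0);pts,M,_=fk2(qa)
        print("  ",round(al,2),"tcp",pts[3].round(2),"wr",pts[2].round(2),"elb",pts[1].round(2),"tz",M[:,2].round(2),"tx",M[:,0].round(2))
E
```

```text
-0.13 15 [([0.63, 0.96, 0.22, 2.27, 4.36, 1.76, 1.58], np.float64(0.1)), ([0.75, 0.92, -0.07, 2.23, 4.3, 1.52, 1.61], np.float64(0.16)), ([0.94, 0.71, -0.36, 2.23, 4.3, 1.26, 1.46], np.float64(0.16))] [ 0.53  -0.198  0.14 ]
   0.0 tcp [ 0.38 -0.25  0.37] wr [0.45 0.05 0.48] elb [0.12 0.07 0.81] tz [-0.23 -0.92 -0.32] tx [-0.92  0.31 -0.22]
   0.1 tcp [ 0.42 -0.31  0.44] wr [0.46 0.01 0.45] elb [0.16 0.08 0.8 ] tz [-0.12 -0.99 -0.03] tx [-0.99  0.12 -0.1 ]
   0.2 tcp [ 0.48 -0.35  0.49] wr [ 0.47 -0.03  0.41] elb [0.2  0.07 0.79] tz [ 0.04 -0.97  0.22] tx [-0.99 -0.01  0.11]
   0.3 tcp [ 0.54 -0.37  0.51] wr [ 0.46 -0.08  0.38] elb [0.24 0.06 0.77] tz [ 0.24 -0.88  0.4 ] tx [-0.93 -0.09  0.36]
   0.4 tcp [ 0.6  -0.37  0.5 ] wr [ 0.45 -0.13  0.34] elb [0.28 0.03 0.75] tz [ 0.46 -0.74  0.49] tx [-0.8  -0.1   0.59]
   0.5 tcp [ 0.65 -0.37  0.46] wr [ 0.43 -0.18  0.31] elb [ 0.31 -0.01  0.73] tz [ 0.67 -0.57  0.47] tx [-0.62 -0.08  0.78]
   0.6 tcp [ 0.68 -0.35  0.4 ] wr [ 0.41 -0.22  0.27] elb [ 0.34 -0.05  0.71] tz [ 0.84 -0.39  0.38] tx [-0.43 -0.04  0.9 ]
   0.7 tcp [ 0.68 -0.32  0.32
[... 874 characters left out ...]
)] [ 0.526 -0.179  0.14 ]
-0.11 20 [([0.56, 0.98, 0.29, 2.25, 4.41, 1.82, 1.56], np.float64(0.05)), ([0.52, 0.95, 0.19, 2.22, 4.31, 1.72, 1.53], np.float64(0.15)), ([0.54, 0.7, 0.11, 2.24, 4.3, 1.55, 1.35], np.float64(0.15))] [ 0.529 -0.183  0.14 ]
-0.15 15 [([0.62, 0.97, 0.25, 2.24, 4.37, 1.78, 1.54], np.float64(0.09)), ([0.62, 0.94, 0.11, 2.2, 4.27, 1.65, 1.53], np.float64(0.19)), ([0.71, 0.69, -0.05, 2.21, 4.28, 1.44, 1.37], np.float64(0.18))] [ 0.534 -0.218  0.14 ]
-0.15 10 [([0.87, 0.93, -0.06, 2.29, 4.34, 1.55, 1.66], np.float64(0.1)), ([1.05, 0.96, -0.41, 2.23, 4.29, 1.27, 1.72], np.float64(0.16)), ([1.06, 0.73, -0.51, 2.25, 4.22, 1.17, 1.53], np.float64(0.14))] [ 0.532 -0.213  0.14 ]
```

```bash
cat > plan.py <<'E'
from ik2 import *
from scipy.spatial.transform import Slerp
def track(q,wps,verbose=True,step=.0375,ang=np.radians(6.9)):
    """wps: list of (p,Rot). simulate row tracker; return rows & q's"""
    rows=[];qs=[]
    for p1,T1 in wps:
        pts,M,_=fk2(q);p0=pts[3];T0=R.from_matrix(M)
        rv=(T1*T0.inv()).as_rotvec()
        n=int(np.ceil(max(np.linalg.norm(p1-p0)/step,np.linalg.norm(rv)/ang,1)))
        dp=(p1-p0)/n;dr=rv/n
        rows.append((n,(dp*100).round(2),np.degrees(dr).round(2)))
        for k in range(n):
            for s in range(3):
                tp=p0+dp*(k+(s+1)/3);TT=R.from_rotvec(dr*(k+(s+1)/3))*T0
                for _ in range(3):
                    pts,M,J=fk2(q);e=np.r_[tp-pts[3],.3*(TT*R.from_matrix(M).inv()).as_rotvec()]
                    Jw=J.copy();Jw[3:]*=.3
                    free=np.ones(7)
                    for _ in range(3):
                        Jf=Jw*free
                        dq=Jf.T@np.linalg.solve(Jf@Jf.T+1e-5*np.eye(6),e)
                        nq=q+dq;bad=((nq<lo-.04)|(nq>hi+.04))&(free>0)
                        if not bad.any():break
                        free[bad]=0
                    q=np.clip(nq,lo-.045,hi+.045)
            pts,M,_=fk2(q);qs.append(q.copy())
        err=np.linalg.norm(p1-pts[3])
        if verbose: print(n,rows[-1][1],rows[-1][2],"q",q.round(2).tolist(),"tcp",pts[3].round(2),"wr",pts[2].round(2),"elb",pts[1].round(2),"err",err.round(3),"dqmax",np.abs(np.diff(qs[-n:],axis=0)).max(0).round(2) if n>1 else "")
    return q
E
timeout 200 python3 - <<'E'
from plan import *
q0=np.array(load()[-1][0])
d=np.radians
def at(wr,T): return np.array(wr)+L3*T.as_matrix()[:,2],T
T1=tool(d(-90),0,d(-90));print(T1.as_matrix().round(2).tolist())
print("-- plan a")
q=track(q0,[at((.36,-.1,.38),tool(d(-90),0,d(90))),at((.30,-.25,.3),tool(d(-70),0,d(45))),at((.25,-.34,.28),tool(d(-30),0,0)),at((.24,-.34,.28),tool(d(26),0,0)),at((.24,-.34,.14),tool(d(26),0,0))])
print("-- plan b: roll 90 kept")
q=track(q0,[at((.36,-.1,.38),tool(d(-90),0,d(90))),at((.30,-.25,.3),tool(d(-70),0,d(90))),at((.25,-.34,.28),tool(d(-30),0,d(90))),at((.24,-.34,.28),tool(d(26),0,d(90))),at((.24,-.34,.14),tool(d(26),0,d(90)))])
E
```

```text
[[1.0, -0.0, 0.0], [0.0, 0.0, -1.0], [0.0, 1.0, 0.0]]
-- plan a
5 [-0.35 -3.62  0.12] [-3.39  3.14  3.26] q [-0.51, 0.39, 0.73, 2.42, 1.64, 1.26, 0.39] tcp [ 0.36 -0.43  0.38] wr [ 0.36 -0.1   0.38] elb [0.19 0.07 0.79] err 0.0 dqmax [0.08 0.05 0.03 0.06 0.18 0.06 0.06]
8 [ 0.65 -1.63 -1.  ] [-0.98  5.57  2.37] q [0.18, 0.57, 0.43, 2.4, 2.45, 1.26, 0.75] tcp [ 0.41 -0.56  0.3 ] wr [ 0.3  -0.25  0.3 ] elb [ 0.28 -0.08  0.74] err 0.0 dqmax [0.21 0.03 0.19 0.01 0.1  0.06 0.06]
9 [ 1.35  0.6  -0.22] [-3.28  3.91  4.21] q [0.22, 0.76, 0.71, 2.34, 3.37, 1.51, 1.08] tcp [ 0.53 -0.5   0.28] wr [ 0.25 -0.34  0.28] elb [ 0.36 -0.11  0.68] err 0.0 dqmax [0.01 0.03 0.04 0.02 0.11 0.05 0.05]
9 [0.01 3.41 0.  ] [0.   0.   6.22] q [0.27, 0.73, 0.67, 2.35, 4.3, 1.91, 1.25] tcp [ 0.53 -0.2   0.28] wr [ 0.24 -0.34  0.28] elb [ 0.34 -0.13  0.69] err 0.0 dqmax [0.01 0.02 0.04 0.02 0.11 0.08 0.04]
4 [ 0.  -0.  -3.5] [-0.  0.  0.] q [0.48, 1.01, 0.37, 2.28, 4.29, 1.9, 1.54] tcp [ 0.53 -0.2   0.14] wr [ 0.24 -0.34  0.14] elb [ 0.39 -0.24  0.58] err 0.0 dqmax [0.06 0.07 0.08 0.03 0.   0.   0.08]
-- plan b: 
[... 341 characters left out ...]
0.3 ] elb [ 0.28 -0.09  0.74] err 0.0 dqmax [0.19 0.06 0.13 0.02 0.17 0.03 0.1 ]
6 [ 2.02  0.9  -0.33] [-0.   -0.    6.67] q [0.45, 0.64, 0.41, 2.33, 3.4, 1.43, -0.29] tcp [ 0.53 -0.5   0.28] wr [ 0.25 -0.34  0.28] elb [ 0.28 -0.17  0.72] err 0.0 dqmax [0.05 0.02 0.01 0.04 0.16 0.03 0.05]
9 [ 0.01  3.41 -0.  ] [-0.   -0.    6.22] q [0.47, 0.64, 0.41, 2.34, 4.35, 1.73, -0.27] tcp [ 0.53 -0.2   0.28] wr [ 0.24 -0.34  0.28] elb [ 0.27 -0.17  0.72] err 0.0 dqmax [0.02 0.   0.01 0.02 0.12 0.05 0.01]
4 [ 0.  -0.  -3.5] [-0.  0.  0.] q [0.53, 0.99, 0.31, 2.28, 4.32, 1.85, -0.01] tcp [ 0.53 -0.2   0.14] wr [ 0.24 -0.34  0.14] elb [ 0.37 -0.26  0.59] err 0.0 dqmax [0.02 0.09 0.02 0.02 0.01 0.03 0.07]
```

Call:
{"method": "send_rows", "body": {"motion": "-0.35 -3.6 0.1 -3.4 3.1 3.3 1;-0.35 -3.6 0.1 -3.4 3.1 3.3 1;-0.35 -3.6 0.1 -3.4 3.1 3.3 1;-0.35 -3.6 0.1 -3.4 3.1 3.3 1;-0.35 -3.6 0.1 -3.4 3.1 3.3 1"}}

```text
t: 4.15
eef_pos: [0.3666, -0.4244, 0.3763]
tool_rot: [-0.007, 0.019, -0.707, 0.707]
contact_force: [0.8, -1.1, 2.0]
gripper_width: -0.001
```

```bash
cat > next.py <<'E'
import sys
from plan import *
d=np.radians
def at(wr,T): return np.array(wr)+L3*T.as_matrix()[:,2],T
E
python3 s.py; python3 - <<'E'
from next import *
q0=np.array(load()[-1][0])
q=track(q0,[at((.30,-.25,.3),tool(d(-70),0,d(45))),at((.25,-.34,.28),tool(d(-30),0,0)),at((.24,-.34,.28),tool(d(26),0,0)),at((.24,-.34,.14),tool(d(26),0,0))])
E
```

```text
t 4.15 q [-0.502, 0.389, 0.719, 2.435, 1.675, 1.258, 0.38] p [0.3666, -0.4244, 0.3763] tx [-1.   -0.04  0.02] ty [-0.02 -0.   -1.  ] tz [ 0.036 -0.999  0.   ] F [ 0.8 -1.1  2. ] g -0.0
7 [ 0.65 -1.89 -1.09] [-1.21  6.2   2.43] q [-0.19, 0.81, 0.94, 2.42, 2.54, 1.06, 0.37] tcp [ 0.41 -0.56  0.3 ] wr [ 0.3  -0.25  0.3 ] elb [0.39 0.04 0.66] err 0.0 dqmax [0.2  0.23 0.38 0.02 0.19 0.19 0.22]
9 [ 1.35  0.6  -0.22] [-3.28  3.91  4.21] q [0.04, 0.95, 0.99, 2.35, 3.32, 1.6, 0.81] tcp [ 0.53 -0.5   0.28] wr [ 0.25 -0.34  0.28] elb [ 0.44 -0.05  0.6 ] err 0.0 dqmax [0.1  0.05 0.12 0.02 0.1  0.12 0.14]
9 [0.01 3.41 0.  ] [0.   0.   6.22] q [0.27, 0.73, 0.66, 2.35, 4.3, 1.91, 1.25] tcp [ 0.53 -0.2   0.28] wr [ 0.24 -0.34  0.28] elb [ 0.34 -0.13  0.69] err 0.0 dqmax [0.06 0.06 0.08 0.02 0.14 0.11 0.1 ]
4 [ 0.  -0.  -3.5] [-0.  0.  0.] q [0.47, 1.01, 0.38, 2.28, 4.29, 1.91, 1.54] tcp [ 0.53 -0.2   0.14] wr [ 0.24 -0.34  0.14] elb [ 0.39 -0.24  0.58] err 0.0 dqmax [0.06 0.08 0.08 0.03 0.   0.01 0.08]
```

```bash
python3 - <<'E'
from next import *
q0=np.array(load()[-1][0])
q=track(q0,[at((.36,-.28,.35),tool(d(-80),0,d(60))),at((.30,-.36,.30),tool(d(-35),0,d(0))),at((.24,-.34,.26),tool(d(26),0,0)),at((.24,-.34,.14),tool(d(26),0,0))])
E
```

```text
5 [ 1.   -3.54 -0.53] [-0.61  5.78  1.55] q [-0.1, 0.62, 0.8, 2.26, 2.24, 0.98, 0.56] tcp [ 0.42 -0.6   0.35] wr [ 0.36 -0.28  0.35] elb [0.32 0.   0.73] err 0.0 dqmax [0.08 0.05 0.02 0.05 0.12 0.06 0.04]
11 [ 1.37  0.49 -0.45] [-3.    4.71  3.7 ] q [-0.0, 0.93, 1.01, 2.24, 3.25, 1.39, 0.8] tcp [ 0.57 -0.55  0.3 ] wr [ 0.3  -0.36  0.3 ] elb [ 0.43 -0.03  0.61] err 0.0 dqmax [0.01 0.04 0.04 0.02 0.09 0.05 0.04]
10 [-0.34  3.51 -0.4 ] [0.  0.  6.1] q [0.31, 0.77, 0.61, 2.35, 4.3, 1.91, 1.3] tcp [ 0.53 -0.2   0.26] wr [ 0.24 -0.34  0.26] elb [ 0.35 -0.14  0.68] err 0.0 dqmax [0.08 0.06 0.11 0.03 0.14 0.12 0.12]
4 [ 0. -0. -3.] [-0.  0.  0.] q [0.48, 1.01, 0.38, 2.28, 4.29, 1.91, 1.54] tcp [ 0.53 -0.2   0.14] wr [ 0.24 -0.34  0.14] elb [ 0.39 -0.24  0.58] err 0.0 dqmax [0.04 0.06 0.06 0.02 0.   0.   0.06]
```

Call:
{"method": "send_rows", "body": {"motion": "1 -3.5 -0.5 -0.6 5.8 1.6 1;1 -3.5 -0.5 -0.6 5.8 1.6 1;1 -3.5 -0.5 -0.6 5.8 1.6 1;1 -3.5 -0.5 -0.6 5.8 1.6 1;1 -3.5 -0.5 -0.6 5.8 1.6 1;1.4 0.5 -0.5 -3 4.7 3.7 1;1.4 0.5 -0.5 -3 4.7 3.7 1;1.4 0.5 -0.5 -3 4.7 3.7 1;1.4 0.5 -0.5 -3 4.7 3.7 1;1.4 0.5 -0.5 -3 4.7 3.7 1;1.4 0.5 -0.5 -3 4.7 3.7 1"}}

```text
t: 5.07
eef_pos: [0.5048, -0.5835, 0.3177]
tool_rot: [0.189, 0.522, -0.425, 0.714]
contact_force: [0.1, -0.8, -0.1]
gripper_width: -0.005
```

```bash
python3 s.py; python3 - <<'E'
from next import *
q0=np.array(load()[-1][0])
print([x.round(2) for x in fk2(q0)[0]])
q=track(q0,[at((.30,-.36,.30),tool(d(-35),0,d(0))),at((.24,-.34,.26),tool(d(26),0,0)),at((.24,-.34,.14),tool(d(26),0,0))])
E
```

```text
t 5.0667 q [-0.003, 0.835, 0.859, 2.286, 2.841, 1.27, 0.644] p [0.5048, -0.5835, 0.3177] tx [-0.38 -0.17  0.91] ty [-0.71 -0.57 -0.41] tz [ 0.585 -0.805  0.093] F [ 0.1 -0.8 -0.1] g -0.0
[array([ 0.  , -0.02,  0.29]), array([ 0.4 , -0.03,  0.65]), array([ 0.31, -0.32,  0.29]), array([ 0.5 , -0.58,  0.32])]
5 [ 1.26  0.73 -0.36] [-2.74  4.16  3.51] q [0.0, 0.92, 1.0, 2.24, 3.26, 1.39, 0.81] tcp [ 0.57 -0.55  0.3 ] wr [ 0.3  -0.36  0.3 ] elb [ 0.43 -0.03  0.62] err 0.0 dqmax [0.   0.02 0.03 0.02 0.08 0.03 0.03]
10 [-0.34  3.51 -0.4 ] [0.  0.  6.1] q [0.31, 0.77, 0.61, 2.35, 4.3, 1.91, 1.3] tcp [ 0.53 -0.2   0.26] wr [ 0.24 -0.34  0.26] elb [ 0.35 -0.14  0.68] err 0.0 dqmax [0.07 0.06 0.09 0.03 0.14 0.12 0.12]
4 [ 0. -0. -3.] [-0.  0.  0.] q [0.48, 1.01, 0.38, 2.28, 4.29, 1.91, 1.54] tcp [ 0.53 -0.2   0.14] wr [ 0.24 -0.34  0.14] elb [ 0.39 -0.24  0.58] err 0.0 dqmax [0.04 0.06 0.06 0.02 0.   0.   0.06]
```

Call:
{"method": "send_rows", "body": {"motion": "1 0.7 -0.4 -2.7 4.2 3.5 1;1 0.7 -0.4 -2.7 4.2 3.5 1;1 0.7 -0.4 -2.7 4.2 3.5 1;1 0.7 -0.4 -2.7 4.2 3.5 1;1 0.7 -0.4 -2.7 4.2 3.5 1;-0.3 3.5 -0.3 0 0 6.1 1;-0.3 3.5 -0.3 0 0 6.1 1;-0.3 3.5 -0.3 0 0 6.1 1;-0.3 3.5 -0.3 0 0 6.1 1"}}

```text
t: 5.82
eef_pos: [0.5517, -0.4, 0.2817]
tool_rot: [0.058, 0.712, -0.043, 0.699]
contact_force: [-0.3, -0.1, -0.3]
gripper_width: 0.0
```

```bash
python3 s.py; python3 - <<'E'
from next import *
q0=np.array(load()[-1][0])
print([x.round(2) for x in fk2(q0)[0]])
q=track(q0,[at((.24,-.34,.26),tool(d(26),0,0)),at((.24,-.34,.14),tool(d(26),0,0))])
E
```

```text
t 5.8167 q [0.088, 0.946, 1.014, 2.35, 3.668, 1.881, 0.882] p [0.5517, -0.4, 0.2817] tx [0.02 0.02 1.  ] ty [-0.14 -0.99  0.02] tz [ 0.99  -0.142 -0.017] F [-0.3 -0.1 -0.3] g 0.0
[array([-0.  , -0.02,  0.29]), array([ 0.44, -0.07,  0.6 ]), array([ 0.23, -0.35,  0.29]), array([ 0.55, -0.4 ,  0.28])]
6 [-0.3   3.4  -0.37] [ 0.25 -0.12  5.69] q [0.31, 0.77, 0.61, 2.35, 4.3, 1.91, 1.3] tcp [ 0.53 -0.2   0.26] wr [ 0.24 -0.34  0.26] elb [ 0.35 -0.14  0.68] err 0.0 dqmax [0.06 0.06 0.1  0.01 0.13 0.01 0.1 ]
4 [ 0. -0. -3.] [-0.  0.  0.] q [0.48, 1.01, 0.38, 2.28, 4.29, 1.9, 1.54] tcp [ 0.53 -0.2   0.14] wr [ 0.24 -0.34  0.14] elb [ 0.39 -0.24  0.58] err 0.0 dqmax [0.04 0.06 0.06 0.02 0.   0.   0.06]
```

Call:
{"method": "send_rows", "body": {"motion": "-0.3 3.4 -0.4 0.2 -0.1 5.7 1;-0.3 3.4 -0.4 0.2 -0.1 5.7 1;-0.3 3.4 -0.4 0.2 -0.1 5.7 1;-0.3 3.4 -0.4 0.2 -0.1 5.7 1;-0.3 3.4 -0.4 0.2 -0.1 5.7 1;-0.3 3.4 -0.4 0.2 -0.1 5.7 1"}}

```text
t: 6.32
eef_pos: [0.5311, -0.1867, 0.2563]
tool_rot: [-0.166, 0.687, 0.174, 0.686]
contact_force: [0.5, -0.5, -0.6]
gripper_width: 0.004
```

```bash
python3 s.py; python3 - <<'E'
from next import *
import cv2
q0=np.array(load()[-1][0])
print([x.round(2) for x in fk2(q0)[0]])
q=track(q0,[at((.24,-.34,.14),tool(d(26),0,0))])
cv2.imwrite("pics/wrist1.png",__import__("station").read_camera("wrist")[:,:,::-1])
cv2.imwrite("pics/side1.png",__import__("station").read_camera("side")[:,:,::-1])
cv2.imwrite("pics/top1.png",__import__("station").read_camera("top")[:,:,::-1])
E
```

```text
t 6.3167 q [0.329, 0.761, 0.583, 2.342, 4.336, 1.892, 1.33] p [0.5311, -0.1867, 0.2563] tx [-0.    0.01  1.  ] ty [ 0.47 -0.88  0.01] tz [ 0.885  0.466 -0.004] F [ 0.5 -0.5 -0.6] g 0.0
[array([-0.  , -0.01,  0.29]), array([ 0.34, -0.15,  0.68]), array([ 0.24, -0.34,  0.26]), array([ 0.53, -0.19,  0.26])]
4 [ 0.07 -0.23 -2.92] [ 0.17  0.02 -0.45] q [0.47, 1.01, 0.38, 2.28, 4.29, 1.91, 1.54] tcp [ 0.53 -0.2   0.14] wr [ 0.24 -0.34  0.14] elb [ 0.39 -0.24  0.58] err 0.0 dqmax [0.04 0.06 0.05 0.02 0.01 0.01 0.05]
```

View pics/wrist1.png

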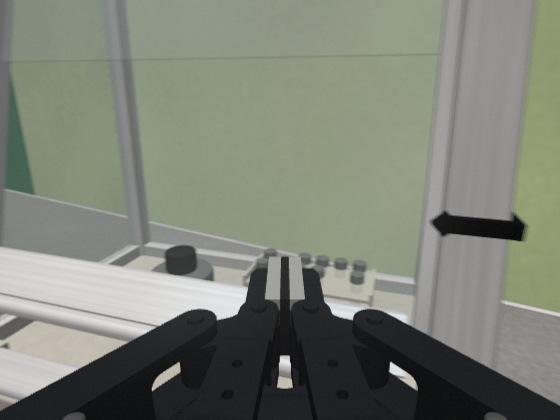

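View pics/top1.png

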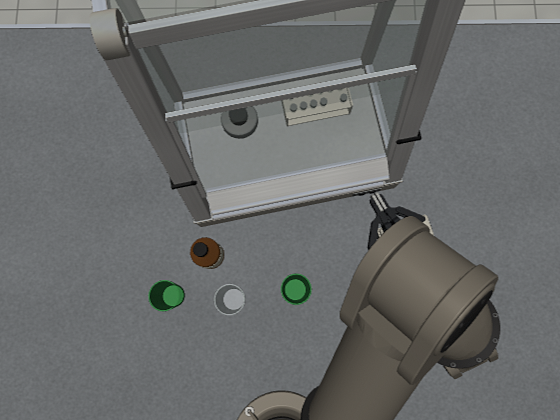

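View pics/side1.png

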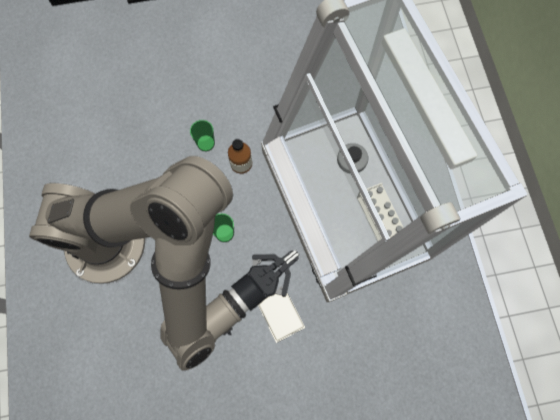

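```bash
cat > wc.py <<'E'
from h import *
from scipy.spatial.transform import Rotation as Ro
WC=calibration("wrist");H=np.array(WC["hand_eye"])
def wpose(o):
    w,x,y,z=o["tool_rot"];T=np.eye(4);T[:3,:3]=Ro.from_quat([x,y,z,w]).as_matrix();T[:3,3]=o["eef_pos"];return T@H
def wray(o,uv):
    E=wpose(o);d=np.linalg.solve(WC["mtx"],[uv[0],uv[1],1.]);return E[:3,3],E[:3,:3]@d
def wproj(o,X):
    E=wpose(o);p=(np.atleast_2d(X)-E[:3,3])@E[:3,:3];p=p@np.array(WC["mtx"]).T;return p[:,:2]/p[:,2:]
def on_plane(o,uv,h,axis,val):
    c,d=wray(o,uv);cs,s=np.cos(h[2]),np.sin(h[2])
    n=np.array([[cs,s,0],[-s,cs,0],[0,0,1]]);c=n@(c-[h[0],h[1],0]);d=n@d
    return c+d*(val-c[axis])/d[axis]
E
python3 - <<'E'
from wc import *
h=np.load("hood.npy");o=get_obs()
print("cam",wpose(o)[:3,3])
print("mark by y plane",on_plane(o,(432,224),h,1,-.203),"by x plane",on_plane(o,(432,224),h,0,.0325))
for s in(.03,.04,.05,.06):
    y=-.05
    print(s,wproj(o,h2w([[-.0303+.259*s,y,.121+.966*s],[-.0243+.259*s,y,.115+.966*s],[-.0303+.259*s,.05,.121+.966*s],[-.0243+.259*s,.05,.115+.966*s],[-.0243+.259*s,-.195,.115+.966*s]],h)).round(0).tolist())
im=cv2.imread("pics/wrist1.png")
cv2.imwrite("pics/wr1c.png",np.vstack([cv2.resize(im[230:400,0:260],None,fx=3,fy=3)]))
E
```

```text
cam [ 0.40527402 -0.2526052   0.33149601]
mark by y plane [ 0.03370364 -0.203       0.25563503] by x plane [ 0.0325    -0.2028546  0.2560281]
0.03 [[181.0, 372.0], [186.0, 373.0], [65.0, 343.0], [72.0, 345.0], [401.0, 426.0]]
0.04 [[182.0, 358.0], [187.0, 359.0], [65.0, 331.0], [73.0, 333.0], [402.0, 409.0]]
0.05 [[183.0, 343.0], [188.0, 345.0], [66.0, 318.0], [74.0, 320.0], [404.0, 393.0]]
0.06 [[184.0, 329.0], [189.0, 331.0], [67.0, 305.0], [75.0, 307.0], [406.0, 377.0]]
```

View pics/wr1c.png

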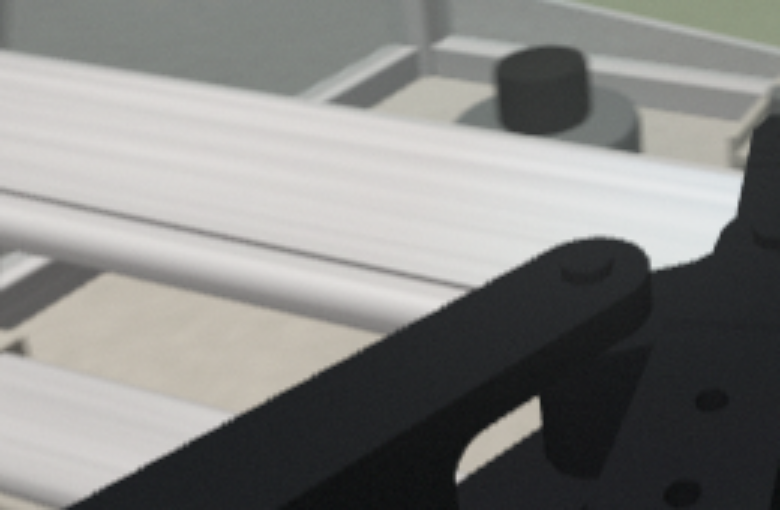

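Call:
{"method": "send_rows", "body": {"motion": "0 -0.1 -3 0.2 0 -0.4 1;0 -0.1 -3 0.2 0 -0.4 1;0 -0.1 -3 0.2 0 -0.4 1;0 -0.1 -2.8 0.2 0 -0.4 1;0 0 0 0 0 0 1"}}

```text
t: 6.88
eef_pos: [0.5344, -0.1968, 0.1355]
tool_rot: [-0.152, 0.688, 0.158, 0.691]
contact_force: [-0.2, 0.0, -0.2]
gripper_width: 0.0
```

```bash
python3 s.py; python3 - <<'E'
from wc import *
o=get_obs();im=read_camera("wrist");cv2.imwrite("pics/wrist2.png",im[:,:,::-1])
h=np.load("hood.npy");d=o["eef_pos"]-[h[0],h[1],0];c,s=np.cos(h[2]),np.sin(h[2]);print("tcp hood",c*d[0]+s*d[1],-s*d[0]+c*d[1],d[2])
E
```

```text
t 6.8833 q [0.496, 1.012, 0.35, 2.281, 4.288, 1.892, 1.567] p [0.5344, -0.1968, 0.1355] tx [-0.01  0.01  1.  ] ty [ 0.43 -0.9   0.01] tz [0.904 0.428 0.002] F [-0.2  0.  -0.2] g 0.0
tcp hood -0.061152226112744616 -0.1448837926284877 0.1354601157691385
```

View pics/wrist2.png

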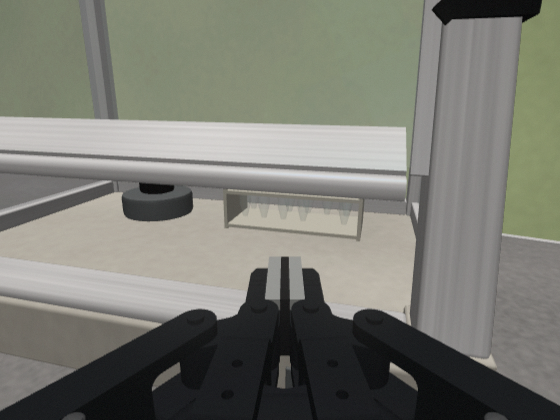

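Call:
{"method": "send_rows", "body": {"motion": "2.1 1 0 0 0 0 1;2.1 1 0 0 0 0 1;2.1 1 0 0 0 0 1;0 0 0 0 0 0 1;0 0 0.5 0 0 0 1;0 0 0.3 0 0 0 1"}}

```text
t: 7.43
eef_pos: [0.6001, -0.1707, 0.1528]
tool_rot: [-0.147, 0.689, 0.158, 0.692]
contact_force: [5.6, 1.9, -7.9]
gripper_width: -0.002
```

```bash
python3 s.py; python3 - <<'E'
from wc import *
o=get_obs();im=read_camera("wrist");cv2.imwrite("pics/wrist3.png",im[:,:,::-1])
h=np.load("hood.npy");d=o["eef_pos"]-[h[0],h[1],0];c,s=np.cos(h[2]),np.sin(h[2]);print("tcp hood",c*d[0]+s*d[1],-s*d[0]+c*d[1],d[2])
E
```

```text
t 7.4333 q [0.395, 0.947, 0.297, 2.249, 4.141, 1.792, 1.485] p [0.6001, -0.1707, 0.1528] tx [-0.01  0.01  1.  ] ty [ 0.42 -0.91  0.02] tz [0.907 0.422 0.002] F [ 5.6  1.9 -7.9] g -0.0
tcp hood 0.00833325998898293 -0.13183332683961088 0.1528235567819187
```

View pics/wrist3.png

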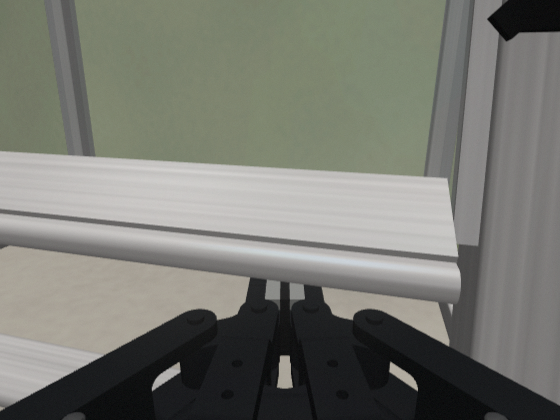

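```bash
cat > lips.py <<'E'
from wc import *
h=np.load("hood.npy")
def model(s,y): # silhouettes of rounded front: circle centre (-.0243,.121), r 6mm -> sample arc
    a=np.radians(np.arange(90,271,5));return np.c_[-.0243+.259*s+.006*np.cos(a),np.full(a.size,y),.121+.966*s+.006*np.sin(a)]
def bottom(o,s,y):
    p=wproj(o,h2w(model(s,y),h));return p[np.argmax(p[:,1])]
E
python3 - <<'E'
from lips import *
o=get_obs()
for s in(.04,.045,.05,.055,.06):
    print(s,[bottom(o,s,y).round(1).tolist() for y in(-.195,-.1,0,.1)])
g=cv2.imread("pics/wrist3.png",0)
for u in (60,150,220,400,440): print(u,g[225:310:1,u].tolist())
E
```

```text
0.04 [[451.0, 332.6], [190.4, 293.3], [-9.3, 263.0], [-160.0, 240.1]]
0.045 [[452.4, 317.8], [191.9, 280.7], [-8.7, 252.2], [-159.7, 230.5]]
0.05 [[453.4, 302.9], [192.8, 268.1], [-7.1, 241.3], [-159.4, 220.9]]
0.055 [[454.9, 288.1], [193.6, 255.5], [-6.5, 230.4], [-157.7, 211.3]]
0.06 [[455.9, 273.2], [195.1, 242.8], [-6.0, 219.4], [-157.3, 201.7]]
60 [191, 194, 193, 191, 187, 184, 178, 175, 167, 164, 156, 151, 146, 140, 132, 125, 120, 117, 114, 113, 109, 111, 107, 103, 99, 95, 93, 136, 164, 163, 162, 162, 161, 162, 162, 163, 164, 164, 166, 165, 164, 161, 160, 160, 161, 162, 165, 163, 164, 162, 163, 163, 162, 161, 160, 160, 162, 162, 162, 164, 165, 165, 162, 162, 162, 161, 161, 161, 163, 165, 164, 165, 165, 164, 167, 166, 165, 163, 160, 161, 163, 163, 163, 162, 164]
150 [109, 100, 102, 103, 132, 171, 186, 186, 185, 188, 194, 196, 199, 196, 195, 189, 185, 180, 174, 167, 162, 157, 152, 146, 141, 134, 128, 123, 117, 114, 114, 113, 112, 110, 108, 103, 98, 95, 97, 138, 163, 163, 165, 163, 165, 165, 164, 164, 160, 162, 161, 158, 161, 159, 159, 159, 159, 161, 159, 162, 162, 163, 161, 164, 
[... 673 characters left out ...]
100, 101, 100, 100, 123, 163, 180, 179, 179, 179, 186, 193, 198, 204, 205, 204, 203, 200, 194, 185, 177, 173, 169, 164, 159, 158, 156, 152, 149, 141, 135, 127, 122, 120, 117, 115, 112, 114, 111, 109, 105, 99, 99, 93, 94, 136, 161, 163, 163, 163, 164, 163, 162, 161, 160, 162, 162, 162]
440 [197, 198, 198, 198, 197, 197, 198, 199, 196, 195, 196, 192, 189, 191, 193, 193, 194, 194, 195, 195, 195, 196, 194, 191, 190, 191, 194, 193, 194, 170, 122, 99, 97, 97, 99, 104, 152, 177, 179, 180, 181, 185, 189, 195, 199, 201, 203, 202, 200, 195, 187, 180, 178, 171, 166, 163, 161, 158, 156, 155, 150, 143, 134, 126, 122, 119, 116, 113, 114, 111, 111, 107, 105, 100, 97, 94, 90, 79, 72, 73, 70, 71, 71, 71, 95]
```

Call:
{"method": "send_rows", "body": {"motion": "0.2 0.1 0.8 0 0 0 1;0.3 0.1 1 0 0 0 1;0.3 0 1 0 0 0 1;0.3 0.1 1 0 0 0 1;0.3 0 1 0 0 0 1;0.2 0.1 0.8 0 0 0 1"}}

```text
t: 7.98
eef_pos: [0.6138, -0.1681, 0.2087]
tool_rot: [-0.147, 0.695, 0.155, 0.687]
contact_force: [5.3, -2.1, -8.6]
gripper_width: -0.004
```

```bash
python3 s.py; python3 - <<'E'
from wc import *
o=get_obs();im=read_camera("wrist");cv2.imwrite("pics/wrist4.png",im[:,:,::-1])
h=np.load("hood.npy");d=o["eef_pos"]-[h[0],h[1],0];c,s=np.cos(h[2]),np.sin(h[2]);print("tcp hood",c*d[0]+s*d[1],-s*d[0]+c*d[1],d[2])
from lips import *
for s in(.08,.1,.11,.12):
    print(s,[bottom(o,s,y).round(1).tolist() for y in(-.195,-.1,0,.1)])
E
```

```text
t 7.9833 q [0.354, 0.802, 0.325, 2.268, 4.133, 1.7, 1.373] p [0.6138, -0.1681, 0.2087] tx [0.01 0.01 1.  ] ty [ 0.42 -0.91  0.01] tz [ 0.909  0.417 -0.014] F [ 5.3 -2.1 -8.6] g -0.0
tcp hood 0.022231007184631536 -0.13191187383551364 0.2086807421242304
0.08 [[446.5, 381.4], [188.5, 336.2], [-10.5, 301.2], [-161.7, 274.6]]
0.1 [[451.8, 323.1], [192.0, 286.4], [-8.2, 258.0], [-160.1, 236.4]]
0.11 [[454.3, 293.7], [194.1, 261.4], [-6.5, 236.3], [-160.0, 217.2]]
0.12 [[456.8, 264.2], [196.1, 236.2], [-5.9, 214.5], [-158.5, 198.0]]
```

View pics/wrist4.png

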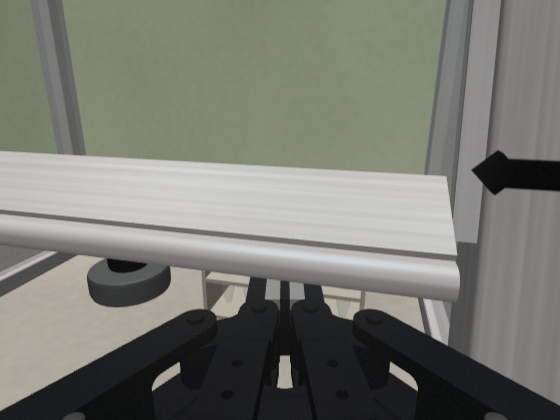

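Call:
{"method": "send_rows", "body": {"motion": "0.2 0.1 0.8 0.1 -0.2 0 1;0.3 0.1 0.8 0.1 -0.2 0 1;0.2 0.1 0.7 0.1 -0.2 0 1;0.2 0 0.7 0.1 -0.1 0 1"}}

```text
t: 8.37
eef_pos: [0.6222, -0.1665, 0.2427]
tool_rot: [-0.147, 0.691, 0.152, 0.691]
contact_force: [3.0, 2.2, -7.8]
gripper_width: 0.001
```

```bash
python3 s.py; python3 - <<'E'
from lips import *
im0=cv2.imread("pics/wrist4.png")
o=get_obs();im=read_camera("wrist");cv2.imwrite("pics/wrist5.png",im[:,:,::-1])
d=o["eef_pos"]-[h[0],h[1],0];c,s=np.cos(h[2]),np.sin(h[2]);print("tcp hood",c*d[0]+s*d[1],-s*d[0]+c*d[1],d[2])
for s in(.13,.14,.145,.15):
    print(s,[bottom(o,s,y).round(1).tolist() for y in(-.195,-.1,0)], wproj(o,h2w([.0337,-.203,.2557],h)))
cv2.imwrite("pics/wrist5c.png",cv2.resize(im[150:330,360:560,::-1],None,fx=3.3,fy=3.3,interpolation=cv2.INTER_CUBIC))
E
```

```text
t 8.3667 q [0.336, 0.73, 0.332, 2.269, 4.125, 1.663, 1.318] p [0.6222, -0.1665, 0.2427] tx [-0.    0.01  1.  ] ty [ 0.41 -0.91  0.01] tz [ 0.91   0.414 -0.001] F [ 3.   2.2 -7.8] g 0.0
tcp hood 0.030797057930988716 -0.13189933159729628 0.2426592633542793
0.13 [[450.5, 335.4], [192.0, 298.5], [-8.2, 269.9]] [[463.80285518 264.60876976]]
0.14 [[452.7, 306.0], [194.0, 273.5], [-7.4, 248.2]] [[463.80285518 264.60876976]]
0.145 [[454.0, 291.3], [194.8, 260.9], [-5.9, 237.3]] [[463.80285518 264.60876976]]
0.15 [[454.9, 276.6], [195.5, 248.4], [-5.5, 226.4]] [[463.80285518 264.60876976]]
```

View pics/wrist5c.png

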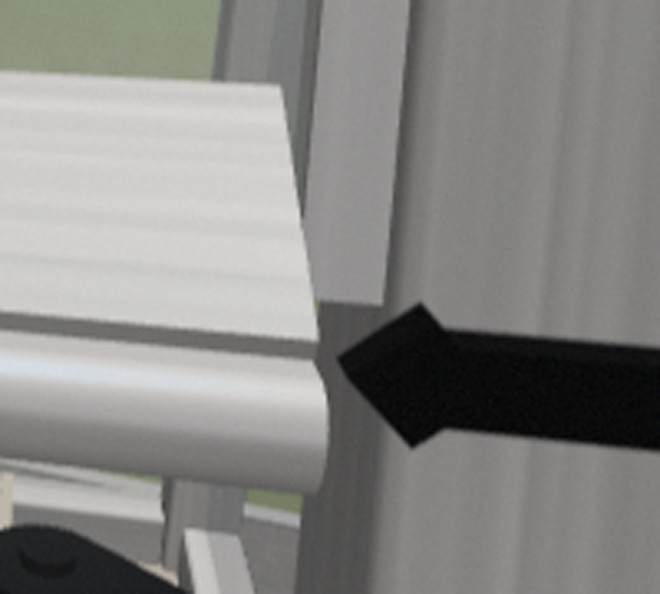

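```bash
python3 - <<'E'
from lips import *
o=get_obs()
print(on_plane(o,(462.1,259.1),h,1,-.203),on_plane(o,(462.1,259.1),h,0,.0337))
# image4 pose
w4={"eef_pos":np.array([0.6138,-0.1681,0.2087]),"tool_rot":None}
import json
L=[json.loads(l) for l in open("log.jsonl")]
for k,uv in ((-2,(471.5,171)),(-5,(432,224))):
    q,p,t=L[k];oo={"eef_pos":np.array(p),"tool_rot":t}
    print(k,p,on_plane(oo,uv,h,1,-.203),on_plane(oo,uv,h,0,.0337))
im=cv2.imread("pics/wrist4.png")
cv2.imwrite("pics/wrist4c.png",cv2.resize(im[130:230,440:560],None,fx=5,fy=5,interpolation=cv2.INTER_CUBIC))
E
```

```text
[ 0.03720738 -0.203       0.25897856] [ 0.0337     -0.20207061  0.26043411]
-2 [0.6137861633435567, -0.16812299355620544, 0.2086807421242304] [ 0.03749044 -0.203       0.25682966] [ 0.0337     -0.20204864  0.25754118]
-5 [0.5310862983863892, -0.18672239767222895, 0.2562787318981679] [ 0.04140346 -0.203       0.25337913] [ 0.0337     -0.20208992  0.25588805]
```

View pics/wrist4c.png

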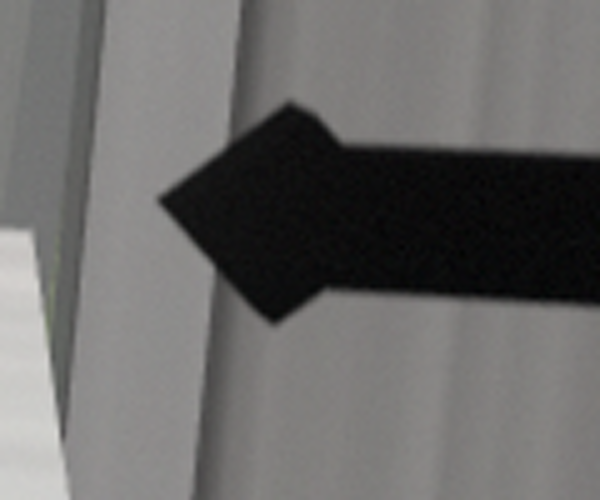

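Call:
{"method": "send_rows", "body": {"motion": "0 0 -0.6 0 0 0 1;0 0 -0.9 0 0 0 1;-2.1 -1 -0.2 0 0 0 1;-2.1 -1 -0.5 0 0 0 1;-2.1 -1 -0.5 0 0 0 1;0 0 -2 0 0 0 1;0 0 -1.7 0 0 0 1;0 0 0 0 0 0 1"}}

```text
t: 9.08
eef_pos: [0.5583, -0.1974, 0.1857]
tool_rot: [-0.147, 0.679, 0.155, 0.702]
contact_force: [0.2, 0.6, 0.3]
gripper_width: 0.002
```

```bash
cat > look.py <<'E'
import sys
from lips import *
n=sys.argv[1];u0,v0,u1,v1=map(int,sys.argv[2:6])
o=get_obs();im=read_camera("wrist")[:,:,::-1];cv2.imwrite(f"pics/{n}.png",im)
k=min(780/(u1-u0),580/(v1-v0))
cv2.imwrite(f"pics/{n}c.png",cv2.resize(im[v0:v1,u0:u1],None,fx=k,fy=k,interpolation=cv2.INTER_CUBIC));print("k",k)
print("cam z",wpose(o)[:3,3])
for s in(.135,.14,.145,.15): print(s,bottom(o,s,-.195).round(1),bottom(o,s,.1).round(1))
for z in(.254,.256,.258,.260): print("mark",z,wproj(o,h2w([[.0337,-.203,z],[.0337,.203,z]],h)).round(1).tolist())
E
python3 s.py; python3 look.py wrist6 340 60 560 230
```

```text
t 9.0833 q [0.478, 0.897, 0.332, 2.285, 4.248, 1.836, 1.485] p [0.5583, -0.1974, 0.1857] tx [-0.03  0.    1.  ] ty [ 0.42 -0.91  0.02] tz [0.908 0.417 0.029] F [0.2 0.6 0.3] g 0.0
k 3.411764705882353
cam z [ 0.42584464 -0.25655991  0.25649992]
0.135 [399.3 134.5] [-57.9 119.4]
0.14 [400.1 124.3] [-57.4 112. ]
0.145 [400.9 114.2] [-56.9 104.6]
0.15 [401.7 104. ] [-56.4  97.1]
mark 0.254 [[413.7, 116.2], [-127.1, 104.3]]
mark 0.256 [[414.1, 112.4], [-127.8, 101.7]]
mark 0.258 [[414.5, 108.5], [-128.5, 99.0]]
mark 0.26 [[414.9, 104.6], [-129.2, 96.4]]
```

View pics/wrist6.png

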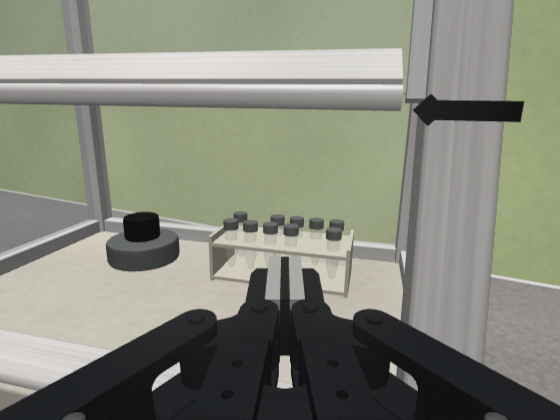

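View pics/wrist6c.png

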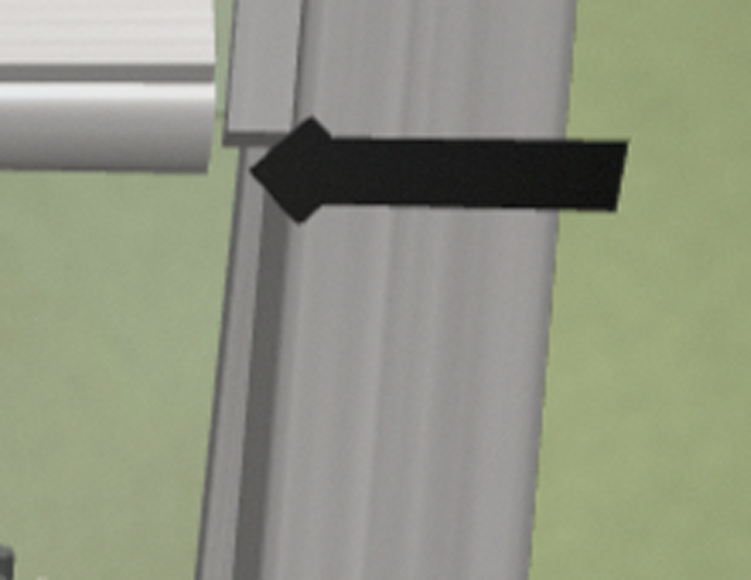

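Call:
{"method": "send_rows", "body": {"motion": "-1.3 -0.6 0.6 0.1 0.3 0 1;-1.3 -0.6 0.6 0.1 0.3 0 1;-1 -0.4 0.4 0.1 0.3 0 1;0 0 0 0 0 0 1;0 0 0 0 0 0 1"}}

```text
t: 9.55
eef_pos: [0.5226, -0.2128, 0.2065]
tool_rot: [-0.152, 0.681, 0.152, 0.7]
contact_force: [-0.1, 0.6, -0.6]
gripper_width: 0.001
```

```bash
python3 s.py; python3 look.py wrist7 340 60 560 230; python3 - <<'E'
from h import *
for n in C: cv2.imwrite(f"pics/{n}7.png",read_camera(n)[:,:,::-1])
E
```

```text
t 9.55 q [0.536, 0.851, 0.37, 2.314, 4.343, 1.85, 1.468] p [0.5226, -0.2128, 0.2065] tx [-0.03 -0.    1.  ] ty [ 0.42 -0.91  0.01] tz [0.907 0.42  0.025] F [-0.1  0.6 -0.6] g 0.0
k 3.411764705882353
cam z [ 0.39086596 -0.2730512   0.27777301]
0.135 [377.7 163.5] [ -5.5 147.8]
0.14 [378.2 155.3] [ -5.1 141.5]
0.145 [378.8 147. ] [ -4.8 135.2]
0.15 [379.4 138.8] [ -4.4 128.9]
mark 0.254 [[391.1, 145.9], [-71.0, 132.0]]
mark 0.256 [[391.4, 142.8], [-71.5, 129.8]]
mark 0.258 [[391.6, 139.7], [-72.1, 127.6]]
mark 0.26 [[391.9, 136.6], [-72.7, 125.3]]
```

View pics/wrist7c.png

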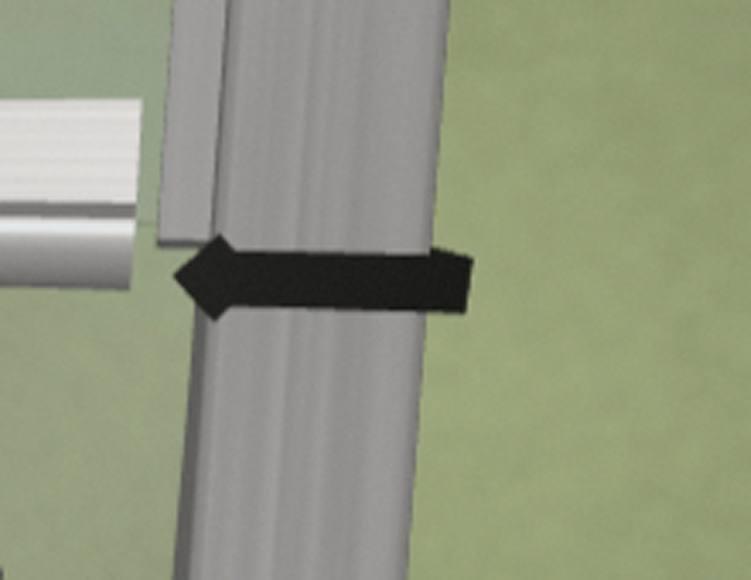

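View pics/top7.png

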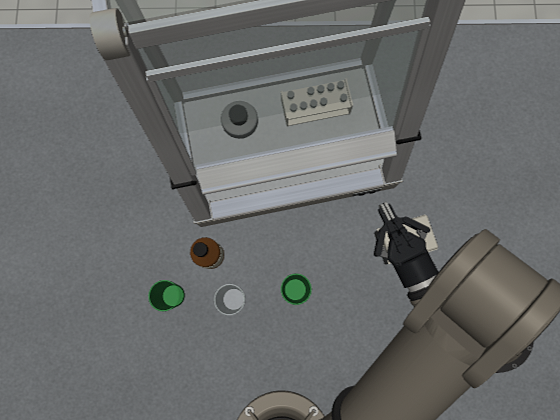

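View pics/side7.png

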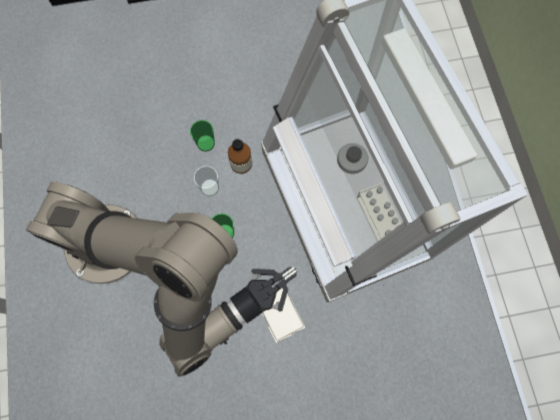

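```bash
python3 s.py; python3 -c "
from station import *
print(hand_in())"
```

```text
t 9.7 q [0.535, 0.852, 0.37, 2.314, 4.344, 1.85, 1.468] p [0.5229, -0.2122, 0.2059] tx [-0.03 -0.01  1.  ] ty [ 0.42 -0.91  0.01] tz [0.907 0.421 0.025] F [0.8 0.  0.4] g 0.0
the job is handed in; nothing more can be done
None
```

The window is raised to the markers and stands on its own, and the job is handed in at about 9.7 s. I slid the closed fingertips under the lip, about 130 mm right of its middle. I pushed it up along its track by about 100 mm with 8–9 N, then lowered the fingers clear and backed the hand about 80 mm away.

- **Height:** Two wrist pictures, taken after letting go, put the lip's underside 0.5–1 mm below the point of the right marker. The first was taken from level with the lip, where distance hardly affects the reading.
- **Disagreements:** Marker heights from the cameras spread between 0.253 and 0.260 m. The lip height worked out from the fingertip contact, about 0.253 m, was some 3 mm below what the later pictures gave (0.256–0.257 m). I relied on seeing the lip and marker side by side in one picture.
- **Not checked:** I did not compare the lip with the left marker up close.
- **Surroundings:** In the last top and side pictures the bottle, the beaker and both markers looked unmoved. The hand partly hid the tip box in them, but the part that showed was in its place. The force reading was about zero at the end.

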